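# Put the oiled ware away to dry

## Task

Put the freshly oiled ware away to dry: hang each mug by its handle on the drying stand, one to a hook, stand all the little lidded pots upright in the tray, and slide the loaded tray straight into the drying hood until it is fully home against the back. When everything is in its place, wind the hood's spring timer clockwise all the way to its stop. Leave the other things on the bench where they are.

Things in the scene. Friction and masses are not known exactly. Their poses are not given: they have to be found in the camera images.
- mug_a: light wood turned mug, open at the top, standing on its base: 62 mm outer dia, 95 mm tall, 6 mm wall, 10 mm base, 160 g (hidden 0.7 to 1.4 times). Origin at the centre of the base, z up the mug's axis, handle on its +y side (outer face 71 mm from the axis). Two mugs, alike
- mug_b: light wood turned mug, open at the top, standing on its base: 62 mm outer dia, 95 mm tall, 6 mm wall, 10 mm base, 160 g (hidden 0.7 to 1.4 times). Origin at the centre of the base, z up the mug's axis, handle on its +y side (outer face 71 mm from the axis). Two mugs, alike
- pot_0: small dark turned lidded pot (lid fixed, with a little finial): straight body 48 mm dia from 4 to 40 mm above its foot, 58 mm tall to the finial, 70 g (hidden 0.7 to 1.4 times). Origin at the centre of its foot, z up. There are two or three pots in a start; an absent one reads None throughout
- pot_1: small dark turned lidded pot (lid fixed, with a little finial): straight body 48 mm dia from 4 to 40 mm above its foot, 58 mm tall to the finial, 70 g (hidden 0.7 to 1.4 times). Origin at the centre of its foot, z up. There are two or three pots in a start; an absent one reads None throughout
- pot_2: small dark turned lidded pot (lid fixed, with a little finial): straight body 48 mm dia from 4 to 40 mm above its foot, 58 mm tall to the finial, 70 g (hidden 0.7 to 1.4 times). Origin at the centre of its foot, z up. There are two or three pots in a start; an absent one reads None throughout
- mug_a_handle (a point): centre of mug_a's handle opening: 46 mm out along the mug's +y, 48 mm above its base; axes as the mug's. The handle is a D of 10 mm round bar; its opening is 30 mm wide (31 to 61 mm from the axis), 46 mm high (25 to 71 mm above the base), and is passed through along the mug's x
- mug_b_handle (a point): centre of mug_b's handle opening: 46 mm out along the mug's +y, 48 mm above its base; axes as the mug's. The handle is a D of 10 mm round bar; its opening is 30 mm wide (31 to 61 mm from the axis), 46 mm high (25 to 71 mm above the base), and is passed through along the mug's x
- tray: bare aluminium tray, 200 (x) x 160 (y) x 20 mm, floor and walls 3 mm thick, 0.4 kg, lying flat on the bench (origin at the centre of its underside, z up). It slides on the bench. A bow handle of 10 mm steel bar stands out of its -y wall
- tray_bar (a point): middle of the tray handle's grip bar: 152 mm from the tray's origin along its -y (72 mm from the wall), 36 mm above the bench; the bar runs 68 mm along the tray's x; axes as the tray's
- hood: fixed grey steel drying hood on the bench with a clear roof pane and far window and a black blower on its back, 228 (x) x 168 (y) mm, roof top 113 mm up, 105 mm clear height inside, no floor: the tray slides in on the bench. Origin on the bench at its middle, z up; the mouth faces its -y. The back wall stops the tray fully home: tray origin at the hood's origin, x along x, handle outside the mouth
- hood_mouth (a point): middle of the hood's mouth at bench level, 80 mm from the hood's origin along its -y; axes as the hood's. Two aluminium guide rails, 22 mm high, 206 mm apart, run along the hood's y inside it and flare outward for 28 mm before the mouth
- timer (a joint): hood's spring-wound timer: rad wound, clockwise seen from above about an upright axis, from 0 (run out) to a stop at 5.2 (fully wound). Turning takes about 0.1 N m (0.06 friction plus a weak spring, 0.008 per rad); it stays where it is left. At 0 the key's blade lies along the hood's x; at value v it is turned clockwise by v
- key (a point): on the timer's axis on the hood's roof, at the height to grip its black wing key, 153 mm above the bench, 46 mm from the hood's origin along its +y. Blade 44 mm long, 10 mm thick, 36 mm high (its top 11 mm above this point); a 46 mm dial lies 25 mm below. Its axes turn with the key: x along the blade
- stand: fixed wooden drying stand: base board 130 (x) x 220 (y) x 18 mm, origin at the middle of its underside, z up. Two turned posts, 18 to 26 mm dia and 250 mm tall, at x = +50 mm, y = +70 and -70 mm; from each a 7 mm dia steel hook runs along the stand's -x
- hook_left (a point): top of the hollow of the hook at the stand's y = +70 mm, where a handle comes to rest: x = -40 mm, 211.5 mm above the bench; axes as the stand's. The hook leaves its post 215 mm up, sinks to this hollow (underside 204.5 mm up), then turns up to a tip at x = -60 mm (top 227.5 mm up)
- hook_right (a point): the same on the other hook, at the stand's y = -70 mm
- glue: bystander: glue bottle, 56 mm dia, 170 mm tall, on the far side of the bench
- sanding_block: bystander: cork sanding block, 100 x 60 x 32 mm, lying on the bench
- oil_tin: bystander: steel finishing-oil tin, 74 mm dia, 110 mm tall, far side of the bench
- lathe_chuck: bystander: steel four-jaw lathe chuck lying on its back, 94 mm dia, 59 mm tall, 1.8 kg
- gouge: bystander: turning gouge with a 220 mm dark wood handle, 32 mm thick, lying on the bench
- blank: bystander: dark square wood blank, 55 x 140 x 55 mm, lying on the bench

How it is judged:
By the outcome, as a careful person would: the job done as asked, in the order asked, and still so for the second after the job is handed in, with the robot touching nothing.
Of pot_0, pot_1, pot_2 only 2 to 3 are there at a start; the rules pass over those that are not, and their reading is None.
At some moment in a run one of pot_0, pot_1, pot_2, tray may be knocked a few centimetres aside while the robot is not near it.
It also fails if it takes over 210 s, if anything falls off the work surface, if the arm or the gripper's body presses on something with over 40 N, if the wrist force passes 120 N, or if a joint passes its speed limit or range.

## Robot

A 6-joint arm with a two-finger parallel gripper is mounted at the origin on the work surface. World frame = base frame: x ahead of the robot, y to its left, z up, the work surface at z = 0. Lengths are in m, angles in rad, forces in N, time in s.
With the tool pointing down it reaches from about 0.35 to 0.85 m from the base axis. Payload 8.1 kg.
Tool frame: the origin (TCP) lies on the centre line of the jaws, within the pads' length; the fingertips stand 25 mm ahead of it and the grasp point (between the pads) lies 6 mm ahead of it; z points along the fingers, y is the direction in which the jaws open and shut (so a half turn about z gives the same grasp; the last joint's range is limited). The gripper opens to 93 mm and grips with 3 to 60 N. Pads are 15 mm wide; open, the fingers measure 128 mm over their backs; the gripper's body (75 mm by 188 mm) begins 65 mm behind the grasp point.
Start: joints at [1.038, 0.13, 1.488, -0, 1.523, -0.085], TCP at [0.26, 0.541, 0.244] pointing down, gripper open.
Joint ranges: [-2.96, 2.96], [-0.89, 2.26], [0.02, 2.5], [-1.34, 4.48], [0, 2.73], [-2.66, 2.66]. Speed limits (rad/s): [2.39, 2.39, 2.79, 3.14, 3.14, 3.14].

## Interface

Orientations are given as a 3x3 rotation matrix whose columns are the frame's x, y, z axes.
In Python, from station import ctrl, eyes, ticket gives the robot as it stands.
- The arm moves only by the tool apply_moves, never from a script. Its argument "commands" is a list of rows, each a list of 2 entries, a list of its own where there are three numbers: the shift along the tool's x, y, z in m, then the turn, a rotation vector about the tool's x, y, z in rad. A call has 1 to 8 rows; each row shifts and turns the commanded pose from where the row before left it, along the tool's axes as they then stand; what a row does not reach is not made up. A row lasts 1/10 s, in which the tool goes at most 50 mm and 8.59 degrees, less where a joint would pass 70% of its speed; a pose out of reach is approached as far as the arm can. A call is refused whole if a number of a shift passes 0.05 or a number of a turn 0.15, either way. A call with a gripper value outside its range is refused whole. "gripper" is the opening, from 0 (shut) to 1 (fully open), set as the call begins (left out, the last holds). The fingers move at their own pace and stop on an object; the grip force is fixed at half the most. Time passes only in rows, so rows that do not move let the fingers close. It gives the time, the measured TCP pose, the force and the opening at its end, in the units of the state.
- ctrl.observe(): the state, without advancing time (a new reading comes with each control period).
- eyes.camera(name): name is "side" or "top" or "wrist"; returns a dict with "frame" (420x560x3 uint8, blue, green, red), "depth" (420x560 float32, m along the optical axis (not along the pixel's ray), 0 where there is no reading), "fx", "fy", "cx", "cy" (pixels), "R" (3x3) and "t" (3): a world point X has camera coordinates R X + t. Camera axes: x right, y down, z forward; pixel columns grow to the right and rows downward; lengths in m; the calibration is good to about 2 mm. A picture is of the moment at which its call begins.
- ticket.finish_job(): hands the job in, once; it reports no verdict.
The state is a dict: "time_s": time; "joint_positions": joint angles; "joint_velocities": joint speeds; "joint_torque": joint torques, N m; "position": TCP position; "ee_rot": TCP orientation; "contact_force": force on the tool from outside, world axes, zero at the start; "torque": the same for the moment, N m; "grip_width": finger opening in m.
Only numpy, scipy, OpenCV 4.12 (cv2) and the standard library are available. Lean on these libraries where they do the work, as an engineer would, in place of code of your own. Each camera call takes 0.05 s, during which the arm holds its last target.

## Working session

There is one attempt and no reset: what is moved stays moved. The work goes in short steps, Python scripts to look and compute and a tool call to move; the robot and the scene stay as the last step left them, time stands still between calls to the robot, and variables do not carry over. Pictures are saved under pics/ and viewed, and the job is handed in when it is done.

Besides the shell and the picture viewer there is one more tool, called after ">>>" by a JSON object that holds its "api" and its "payload", one argument or row to a line. apply_moves: Moves the arm, as the interface text tells. Its arguments: {"type":"object","properties":{"commands":{"type":"array"},"gripper":{"type":"number"}},"required":["commands"]}

```bash
ls; mkdir -p pics; cat > h.py <<'E'
import numpy as np, cv2
from station import ctrl, eyes, ticket
np.set_printoptions(precision=4,suppress=True)
def snap(name,fn=None):
    c=eyes.camera(name)
    if fn: cv2.imwrite(f'pics/{fn}.png',c['frame'])
    return c
def cloud(c):
    d=c['depth'];v,u=np.mgrid[0:d.shape[0],0:d.shape[1]]
    P=np.stack([(u-c['cx'])/c['fx']*d,(v-c['cy'])/c['fy']*d,d],-1)
    W=(P-np.array(c['t']))@np.array(c['R'])
    W[d==0]=np.nan
    return W
def ray(c,u,v,z):
    R=np.array(c['R']);t=np.array(c['t'])
    o=-R.T@t; d=R.T@np.array([(u-c['cx'])/c['fx'],(v-c['cy'])/c['fy'],1])
    return o+d*(z-o[2])/d[2]
E
python3 - <<'E'
from h import *
import pickle
s=ctrl.observe();print(s)
for n in ['top','side','wrist']:
    c=snap(n,n+'0');print(n,c['fx'],c['cx'],c['cy'],-np.array(c['R']).T@c['t'],np.array(c['R']))
    pickle.dump(c,open(n+'0.pkl','wb'))
E
```

```text
pics
{'time_s': 0.0, 'joint_positions': array([ 1.0376,  0.1312,  1.4892,  0.    ,  1.523 , -0.0854]), 'joint_velocities': array([ 0.0021, -0.001 , -0.0009, -0.0008, -0.0002, -0.0015]), 'joint_torque': array([ -0.0015, -55.9873, -49.1737,   0.0766,   0.0363,  -0.0002]), 'position': array([0.2595, 0.5404, 0.2426]), 'ee_rot': array([[-0.9014,  0.4329, -0.0009],
       [ 0.4329,  0.9014, -0.0015],
       [ 0.0002, -0.0018, -1.    ]]), 'contact_force': array([ 0.3741,  0.2585, -0.1553]), 'torque': array([ 0.0054,  0.0816, -0.016 ]), 'grip_width': 0.0926797205979589}
top 455.86320587885535 281.5664748850976 210.91907100910984 [0.3017 0.0174 1.2675] [[ 0.0249 -0.9996  0.0106]
 [-0.9842 -0.0264 -0.175 ]
 [ 0.1752 -0.0061 -0.9845]]
side 434.226956903751 269.6151896508893 205.30295754180713 [ 0.2458 -0.748   0.7817] [[ 0.9415 -0.3364 -0.0215]
 [-0.2234 -0.5749 -0.7871]
 [ 0.2525  0.7459 -0.6164]]
wrist 369.1065626729546 277.844065035141 206.25640292835703 [0.1935 0.572  0.3831] [[ 0.4331  0.9013 -0.0009]
 [ 0.8698 -0.4177  0.2626]
 [ 0.2363 -0.1146 -0.9649]]
```

View pics/top0.png

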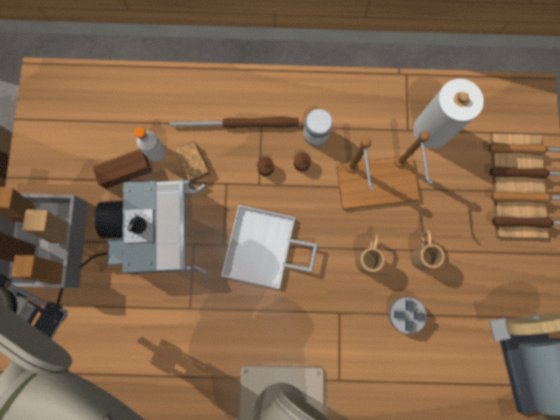

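View pics/side0.png

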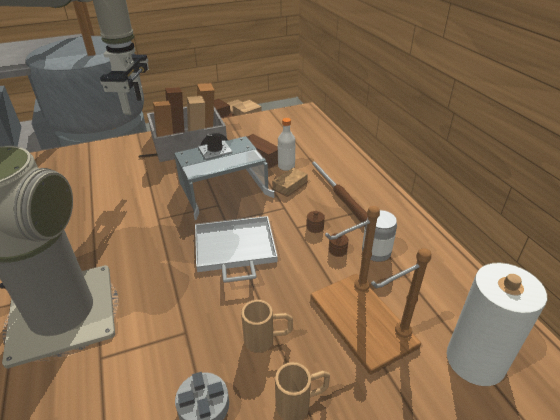

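View pics/wrist0.png

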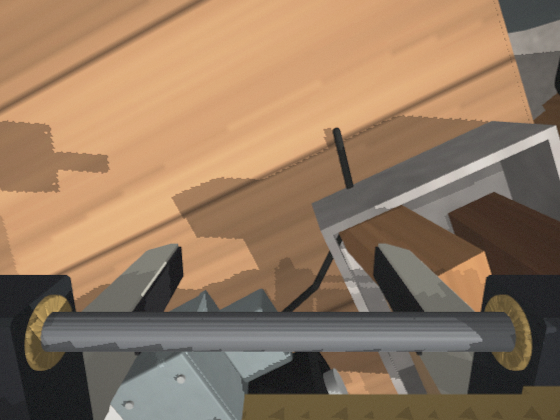

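```bash
python3 - <<'E'
from h import *
import pickle
c=pickle.load(open('top0.pkl','rb'));W=cloud(c);Z=W[...,2]
def reg(u0,u1,v0,v1,z0,z1):
    m=np.zeros(Z.shape,bool);m[v0:v1,u0:u1]=1
    m&=(Z>z0)&(Z<z1);return m,W[m]
def circ(P):
    A=np.c_[2*P[:,:2],np.ones(len(P))];s=np.linalg.lstsq(A,(P[:,:2]**2).sum(1),rcond=None)[0]
    return s[:2],np.sqrt(s[2]+s[0]**2+s[1]**2)
for n,b in dict(pot0=(250,283,150,180),pot1=(290,315,148,174)).items():
    m,P=reg(*b,0.012,0.07);print(n,len(P),P.min(0),P.max(0),P[P[:,2]>.035].mean(0), circ(P[(P[:,2]>.036)&(P[:,2]<.048)]), P[P[:,2]>.05].mean(0))
for n,b in dict(m1=(350,395,225,280),m2=(410,455,225,275)).items():
    m,P=reg(*b,0.085,0.11);print(n,len(P),P.min(0),P.max(0),np.median(P[:,2]),circ(P))
    m,Q=reg(*b,0.06,0.085);cc=circ(P)[0];r=np.linalg.norm(Q[:,:2]-cc,axis=1);q=Q[(r>.04)&(r<.08)];print('handle',len(q),q.mean(0),np.degrees(np.arctan2(*(q.mean(0)[:2]-cc)[::-1])))
# tray & bar
m,P=reg(215,320,200,295,0.012,0.03);r=cv2.minAreaRect(P[:,:2].astype(np.float32));print('tray wall',len(P),r)
m,P=reg(285,325,230,280,0.022,0.06);print('bar',len(P),P.min(0),P.max(0),P.mean(0),cv2.minAreaRect(P[:,:2].astype(np.float32)))
m,P=reg(95,215,170,285,0.100,0.125);print('hood',len(P),np.median(P[:,2]),cv2.minAreaRect(P[:,:2].astype(np.float32)))
m,P=reg(115,165,200,245,0.145,0.175);print('key',len(P),P.max(0),P.mean(0),cv2.minAreaRect(P[:,:2].astype(np.float32)))
m,P=reg(330,425,150,215,0.012,0.025);print('stand',len(P),cv2.minAreaRect(P[:,:2].astype(np.float32)))
m,P=reg(340,380,130,195,0.19,0.24);print('hookL',len(P),P.min(0),P.max(0))
m,P=reg(385,440,125,190,0.19,0.24);print('hookR',len(P),P.min(0),P.max(0))
im=c['frame'][120:300,80:460];cv2.imwrite('pics/crop0.png',cv2.resize(im,None,fx=2.1,fy=2.1,interpolation=cv2.INTER_CUBIC))
E
```

```text
pot0 259 [0.6261 0.0368 0.0129] [0.6742 0.0819 0.0592] [0.6494 0.0595 0.0439] (array([0.6505, 0.0593]), np.float64(0.017446258519207357)) [0.6509 0.0591 0.0554]
pot1 261 [ 0.6428 -0.0663  0.0127] [ 0.6909 -0.0212  0.0588] [ 0.6663 -0.0438  0.0434] (array([ 0.6674, -0.0437]), np.float64(0.017680012310092655)) [ 0.6675 -0.0439  0.0545]
m1 181 [ 0.3629 -0.2574  0.0851] [ 0.431  -0.1952  0.0995] 0.09359777336772811 (array([ 0.3921, -0.2256]), np.float64(0.02802569722917074))
handle 42 [ 0.4446 -0.2401  0.0775] -15.522378018669947
m2 200 [ 0.3743 -0.4094  0.0851] [ 0.4479 -0.3497  0.1007] 0.09367375853032125 (array([ 0.4052, -0.3796]), np.float64(0.02809668182555268))
handle 46 [ 0.4604 -0.38    0.0759] -0.4138912330632109
tray wall 452 ((0.4215688407421112, 0.04693097621202469), (0.21104933321475983, 0.20023302733898163), 78.9153060913086)
bar 244 [ 0.3591 -0.0882  0.0221] [ 0.4459 -0.0029  0.0463] [ 0.4006 -0.0603  0.0341] ((0.4036523401737213, -0.043889120221138), (0.07866960763931274, 0.07746303081512451), 78.95853424072266)
hood 5740 0.11111964619220138 ((0.46095702052116394, 0.3684110641479492), (0.23289139568805695, 0.24240124225616455), 4.6219305992126465)
key 108 [0.4791 0.3867 0.1665] [0.4595 0.3721 0.159 ] ((0.4606188237667084, 0.3735213577747345), (0.012107374146580696, 0.0437953844666481), 60.73237609863281)
stand 3127 ((0.6165582537651062, -0.2599814832210541), (0.1312452107667923, 0.22032788395881653), 7.809106826782227)
hookL 176 [ 0.5448 -0.2016  0.1901] [ 0.6636 -0.1721  0.2398]
hookR 187 [ 0.5641 -0.3392  0.191 ] [ 0.6842 -0.3098  0.24  ]
```

View pics/crop0.png

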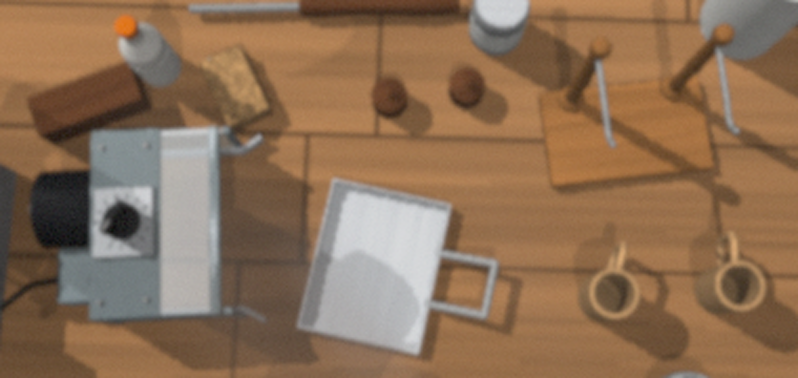

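```bash
python3 - <<'E'
from h import *
import pickle
c=pickle.load(open('top0.pkl','rb'));W=cloud(c);Z=W[...,2]
def reg(u0,u1,v0,v1,z0,z1):
    m=np.zeros(Z.shape,bool);m[v0:v1,u0:u1]=1
    m&=(Z>z0)&(Z<z1);return W[m]
def binned(P,ax):
    o=np.argsort(P[:,ax]);P=P[o]
    for k in np.array_split(P,10): print('   ',k.mean(0))
for n,b in dict(L=(340,380,130,195),R=(385,440,125,190)).items():
    P=reg(*b,0.195,0.235);k=P[P[:,0]<.65 if n=='L' else P[:,0]<.67]
    print(n);binned(k,0)
a=np.radians(7.8);R=np.array([[np.cos(a),-np.sin(a)],[np.sin(a),np.cos(a)]])
for p in [(-.04,.07),(-.04,-.07),(-.06,.07),(-.06,-.07),(.05,.07)]: print(p,np.array([.6166,-.26])+R@p)
# hood
P=reg(95,215,170,285,0.105,0.116); print(len(P)); 
for lo in np.arange(0.26,0.48,0.02):
    k=P[(P[:,1]>lo)&(P[:,1]<lo+.02)]
    if len(k): print(round(lo,2),len(k),k[:,0].min(),k[:,0].max())
for lo in np.arange(0.34,0.60,0.02):
    k=P[(P[:,0]>lo)&(P[:,0]<lo+.02)]
    if len(k): print('x',round(lo,2),len(k),k[:,1].min(),k[:,1].max())
P=reg(150,220,170,285,0.015,0.027)
k=P[(P[:,1]<.30)]; print(len(k)); 
for s in (k[k[:,0]>.5],k[k[:,0]<.5]): binned(s,1)
P=reg(115,165,200,245,0.155,0.175);print('key',len(P),P.mean(0),cv2.minAreaRect(P[:,:2].astype(np.float32)),P[:,2].max())
P=reg(340,400,225,250,0.03,0.085);print('h1');binned(P[P[:,0]>.432],0)
P=reg(410,455,220,250,0.03,0.085);print('h2');binned(P[P[:,0]>.445],0)
E
```

```text
L
    [ 0.5511 -0.1973  0.2217]
    [ 0.5649 -0.1962  0.2106]
    [ 0.5765 -0.1948  0.2123]
    [ 0.5877 -0.1928  0.215 ]
    [ 0.5993 -0.1912  0.2141]
    [ 0.6106 -0.19    0.2154]
    [ 0.6217 -0.1882  0.2165]
    [ 0.6342 -0.1861  0.2161]
    [ 0.6444 -0.1847  0.2222]
    [ 0.6485 -0.1809  0.2128]
R
    [ 0.5698 -0.3361  0.2221]
    [ 0.5837 -0.3339  0.2122]
    [ 0.5959 -0.3327  0.2125]
    [ 0.6077 -0.331   0.2144]
    [ 0.6197 -0.3294  0.2152]
    [ 0.6317 -0.3284  0.2142]
    [ 0.6429 -0.3262  0.2157]
    [ 0.6551 -0.3244  0.2165]
    [ 0.6646 -0.3215  0.2209]
    [ 0.6682 -0.3189  0.2109]
(-0.04, 0.07) [ 0.5675 -0.1961]
(-0.04, -0.07) [ 0.5865 -0.3348]
(-0.06, 0.07) [ 0.5477 -0.1988]
(-0.06, -0.07) [ 0.5667 -0.3375]
(0.05, 0.07) [ 0.6566 -0.1839]
4639
0.26 625 0.352702632677088 0.5835501526846822
0.28 679 0.3539184343307195 0.5801565178670696
0.3 677 0.35089198134029825 0.5795299934597403
0.32 684 0.34793812194827334 0.5789987464011181
0.34 467 0.3474748287799449 0.5777743570993148
0.36 453 0.3445181108656764 0.5775414461365797
0.38 450 0.34393781428252307 0.5749382870653389

[... 1437 characters left out ...]
11705017), (0.012107374146580696, 0.04334508627653122), 60.73237609863281) 0.16654803608606633
h1
    [ 0.4348 -0.2377  0.0806]
    [ 0.4381 -0.2374  0.0796]
    [ 0.4413 -0.24    0.0798]
    [ 0.4443 -0.2413  0.0812]
    [ 0.4474 -0.2404  0.063 ]
    [ 0.4501 -0.2424  0.0585]
    [ 0.4517 -0.2407  0.0541]
    [ 0.4538 -0.242   0.0687]
    [ 0.4561 -0.2406  0.0576]
    [ 0.4587 -0.2431  0.0638]
h2
    [ 0.4472 -0.3806  0.0793]
    [ 0.4525 -0.3801  0.0791]
    [ 0.457  -0.3813  0.0794]
    [ 0.4612 -0.3812  0.0783]
    [ 0.464  -0.3782  0.0617]
    [ 0.466  -0.3803  0.05  ]
    [ 0.4676 -0.3773  0.0582]
    [ 0.4696 -0.3778  0.0638]
    [ 0.4715 -0.3774  0.0525]
    [ 0.4742 -0.3794  0.0565]
```

```bash
cat >> h.py <<'E'
from scipy.spatial.transform import Rotation as Ro
def down(jaw_deg):
    a=np.radians(jaw_deg);y=np.array([np.cos(a),np.sin(a),0]);z=np.array([0,0,-1.]);return np.c_[np.cross(y,z),y,z]
def plan(way,p=None,R=None,step=.04,rstep=.13,show=True):
    """way: list of (pos,Rot or None)"""
    s=ctrl.observe()
    p=np.array(s['position']) if p is None else p; R=np.array(s['ee_rot']) if R is None else R
    rows=[]
    for tp,tR in way:
        tp=np.array(tp,float); tR=R if tR is None else tR
        rv=Ro.from_matrix(R.T@tR).as_rotvec()
        n=max(1,int(np.ceil(max(np.linalg.norm(tp-p)/step,np.linalg.norm(rv)/rstep))))
        for k in range(n):
            m=n-k
            d=np.round(R.T@((tp-p)/m),3); w=np.round(Ro.from_matrix(R.T@tR).as_rotvec()/m,2)
            d=np.clip(d,-.05,.05)
            rows.append([(d+0.).tolist(),(w+0.).tolist()]); p=p+R@d; R=R@Ro.from_rotvec(w).as_matrix()
    for i in range(0,len(rows),8): print(str(rows[i:i+8]).replace(' ',''))
    print('end',p,'jaw',np.degrees(np.arctan2(R[1,1],R[0,1])))
E
python3 - <<'E'
from h import *
plan([((.43,.2,.25),None),((.45,0,.25),None),((.393,-.226,.20),down(76))])
E
```

```text
[[[-0.03,-0.023,-0.001],[0.0,0.0,0.0]],[[-0.03,-0.023,-0.001],[0.0,0.0,0.0]],[[-0.03,-0.023,-0.001],[0.0,0.0,0.0]],[[-0.03,-0.023,-0.001],[0.0,0.0,0.0]],[[-0.03,-0.024,0.0],[0.0,0.0,0.0]],[[-0.03,-0.023,-0.001],[0.0,0.0,0.0]],[[-0.03,-0.024,0.0],[0.0,0.0,0.0]],[[-0.03,-0.023,-0.001],[0.0,0.0,0.0]]]
[[[-0.031,-0.024,0.0],[0.0,0.0,0.0]],[[-0.03,-0.023,-0.001],[0.0,0.0,0.0]],[[-0.017,-0.029,0.0],[0.0,0.0,0.0]],[[-0.018,-0.029,0.0],[0.0,0.0,0.0]],[[-0.017,-0.028,0.0],[0.0,0.0,0.0]],[[-0.018,-0.029,0.0],[0.0,0.0,0.0]],[[-0.017,-0.028,0.0],[0.0,0.0,0.0]],[[-0.018,-0.029,0.0],[0.0,0.0,0.0]]]
[[[-0.008,-0.038,0.008],[0.0,0.0,-0.03]],[[-0.006,-0.038,0.009],[0.0,0.0,-0.03]],[[-0.005,-0.038,0.008],[0.0,0.0,-0.04]],[[-0.004,-0.039,0.009],[0.0,0.0,-0.03]],[[-0.003,-0.039,0.008],[0.0,0.0,-0.04]],[[-0.001,-0.039,0.009],[0.0,0.0,-0.03]]]
end [ 0.3926 -0.2262  0.1997] jaw 75.80192551173532
```

>>> {"api": "apply_moves", "payload": {
  "commands": [
    [[-0.03, -0.023, 0], [0, 0, 0]],
    [[-0.03, -0.023, 0], [0, 0, 0]],
    [[-0.03, -0.023, 0], [0, 0, 0]],
    [[-0.03, -0.023, 0], [0, 0, 0]],
    [[-0.03, -0.024, 0], [0, 0, 0]],
    [[-0.03, -0.023, 0], [0, 0, 0]],
    [[-0.03, -0.024, 0], [0, 0, 0]],
    [[-0.03, -0.023, 0], [0, 0, 0]]
  ],
  "gripper": 1
}}

```text
time_s: 0.95
position: [0.3958, 0.2678, 0.2435]
ee_rot: [[-0.901, 0.433, -0.0], [0.433, 0.901, -0.0], [0.0, -0.0, -1.0]]
contact_force: [0.7, -0.2, -0.8]
grip_width: 0.0932
```

>>> {"api": "apply_moves", "payload": {
  "commands": [
    [[-0.031, -0.024, 0], [0, 0, 0]],
    [[-0.03, -0.023, 0], [0, 0, 0]],
    [[-0.017, -0.029, 0], [0, 0, 0]],
    [[-0.018, -0.029, 0], [0, 0, 0]],
    [[-0.017, -0.028, 0], [0, 0, 0]],
    [[-0.018, -0.029, 0], [0, 0, 0]],
    [[-0.017, -0.028, 0], [0, 0, 0]],
    [[-0.018, -0.029, 0], [0, 0, 0]]
  ]
}}

```text
time_s: 1.75
position: [0.4501, -0.0013, 0.2435]
ee_rot: [[-0.901, 0.433, -0.0], [0.433, 0.901, 0.0], [0.0, 0.0, -1.0]]
contact_force: [1.3, -0.4, 0.5]
grip_width: 0.0932
```

>>> {"api": "apply_moves", "payload": {
  "commands": [
    [[-0.008, -0.038, 0.008], [0, 0, -0.03]],
    [[-0.006, -0.038, 0.009], [0, 0, -0.03]],
    [[-0.005, -0.038, 0.008], [0, 0, -0.04]],
    [[-0.004, -0.039, 0.009], [0, 0, -0.03]],
    [[-0.003, -0.039, 0.008], [0, 0, -0.04]],
    [[-0.001, -0.039, 0.009], [0, 0, -0.03]],
    [[0, 0, 0], [0, 0, 0]]
  ]
}}

```text
time_s: 2.45
position: [0.3908, -0.2288, 0.1911]
ee_rot: [[-0.969, 0.249, -0.002], [0.249, 0.969, 0.0], [0.002, -0.001, -1.0]]
contact_force: [-0.8, 1.0, -0.9]
grip_width: 0.0931
```

```bash
python3 - <<'E'
from h import *
s=ctrl.observe();print(s['time_s'],s['position'],s['joint_positions'],s['contact_force'])
c=snap('wrist','w1')
W=cloud(c);Z=W[...,2]
m=(Z>.085)&(Z<.11);P=W[m];print(len(P),P.min(0),P.max(0))
m=(Z>.02)&(Z<.085)&(W[...,0]>.41)&(W[...,1]<-.15)&(W[...,1]>-.3)
Q=W[m];o=Q[np.argsort(-Q[:,0])][:60];print(o.mean(0))
plan([((.393,-.226,.12),down(76)),((.393,-.226,.084),None)])
E
```

```text
2.45 [ 0.3908 -0.2288  0.1911] [-0.6419 -0.2467  1.9468 -0.0014  1.4435 -1.9613] [-0.7863  0.9833 -0.8531]
3911 [ 0.3603 -0.4051  0.085 ] [ 0.4261 -0.1941  0.0966]
[ 0.4537 -0.2421  0.0726]
[[[-0.001,0.001,0.036],[0.0,0.0,0.0]],[[0.0,0.0,0.036],[0.0,0.0,-0.01]],[[0.0,0.0,0.036],[0.0,0.0,0.0]]]
end [ 0.3926 -0.2262  0.0837] jaw 76.1396064383012
```

View pics/w1.png

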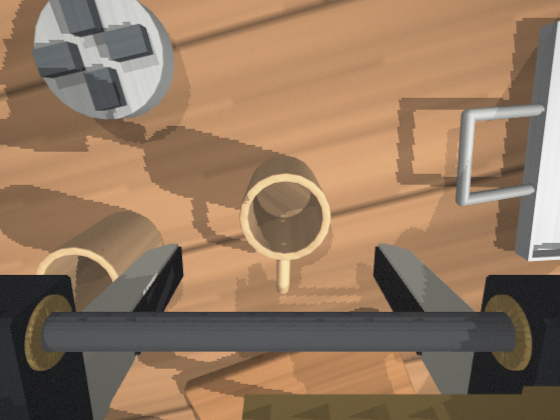

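```bash
cat >> h.py <<'E'
def circ(P):
    A=np.c_[2*P[:,:2],np.ones(len(P))];s=np.linalg.lstsq(A,(P[:,:2]**2).sum(1),rcond=None)[0]
    return s[:2],np.sqrt(s[2]+s[0]**2+s[1]**2)
E
python3 - <<'E'
from h import *
c=snap('wrist');W=cloud(c);Z=W[...,2]
m=(Z>.0925)&(Z<.1)&(W[...,1]>-.3);P=W[m];print(len(P),P.min(0),P.max(0),circ(P))
m=(Z>.07)&(Z<.083)&(np.hypot(W[...,0]-.392,W[...,1]+.226)>.036)&(np.hypot(W[...,0]-.392,W[...,1]+.226)<.075)
Q=W[m];print(len(Q),Q.mean(0),np.degrees(np.arctan2(*(Q.mean(0)[:2]-circ(P)[0])[::-1])))
E
```

```text
2093 [ 0.3606 -0.2552  0.0925] [ 0.4217 -0.194   0.0964] (array([ 0.3909, -0.2247]), np.float64(0.027744283645345477))
411 [ 0.4395 -0.2382  0.0785] -15.581665601693185
```

>>> {"api": "apply_moves", "payload": {
  "commands": [
    [[0.001, 0.002, 0.036], [0, 0, 0.01]],
    [[0, 0.001, 0.036], [0, 0, 0.01]],
    [[0, 0, 0.025], [0, 0, 0]],
    [[0, 0, 0.011], [0, 0, 0]],
    [[0, 0, 0], [0, 0, 0]]
  ]
}}

```text
time_s: 3.05
position: [0.3922, -0.221, 0.0835]
ee_rot: [[-0.965, 0.263, -0.002], [0.263, 0.965, 0.002], [0.003, 0.001, -1.0]]
contact_force: [-1.1, -0.5, 0.3]
grip_width: 0.0931
```

>>> {"api": "apply_moves", "payload": {
  "commands": [
    [[0, 0, 0], [0, 0, 0]],
    [[0, 0, 0], [0, 0, 0]],
    [[0, 0, 0], [0, 0, 0]],
    [[0, 0, 0], [0, 0, 0]],
    [[0, 0, 0], [0, 0, 0]],
    [[0, 0, 0], [0, 0, 0]]
  ],
  "gripper": 0
}}

```text
time_s: 3.65
position: [0.393, -0.223, 0.0853]
ee_rot: [[-0.964, 0.265, 0.001], [0.265, 0.964, -0.001], [-0.001, -0.001, -1.0]]
contact_force: [-1.0, -0.4, 5.2]
grip_width: 0.0605
```

```bash
python3 - <<'E'
from h import *
plan([((.393,-.223,.253),down(74.5)),((.482,-.163,.253),down(8.1))])
E
```

```text
[[[0.0,0.0,-0.034],[0.0,0.0,0.0]],[[0.0,0.0,-0.033],[0.0,0.0,0.0]],[[0.0,0.0,-0.034],[0.0,0.0,0.0]],[[0.0,0.0,-0.033],[0.0,0.0,0.0]],[[0.0,0.0,-0.034],[0.0,0.0,0.0]],[[-0.008,0.009,0.0],[0.0,0.0,0.13]],[[-0.007,0.01,0.0],[0.0,0.0,0.13]],[[-0.005,0.011,0.0],[0.0,0.0,0.13]]]
[[[-0.004,0.011,0.0],[0.0,0.0,0.13]],[[-0.002,0.012,0.0],[0.0,0.0,0.13]],[[-0.001,0.012,0.0],[0.0,0.0,0.13]],[[0.001,0.012,0.0],[0.0,0.0,0.13]],[[0.002,0.011,0.0],[0.0,0.0,0.13]],[[0.004,0.011,0.0],[0.0,0.0,0.12]]]
end [ 0.482  -0.1634  0.2534] jaw 8.179116097402101
```

>>> {"api": "apply_moves", "payload": {
  "commands": [
    [[0, 0, -0.034], [0, 0, 0]],
    [[0, 0, -0.033], [0, 0, 0]],
    [[0, 0, -0.034], [0, 0, 0]],
    [[0, 0, -0.033], [0, 0, 0]],
    [[0, 0, -0.034], [0, 0, 0]],
    [[-0.008, 0.009, 0], [0, 0, 0.13]],
    [[-0.007, 0.01, 0], [0, 0, 0.13]],
    [[-0.005, 0.011, 0], [0, 0, 0.13]]
  ]
}}

```text
time_s: 4.45
position: [0.4231, -0.2023, 0.2525]
ee_rot: [[-0.788, 0.616, -0.0], [0.616, 0.788, 0.0], [0.0, 0.0, -1.0]]
contact_force: [0.4, 0.7, -1.7]
grip_width: 0.0605
```

>>> {"api": "apply_moves", "payload": {
  "commands": [
    [[-0.004, 0.011, 0], [0, 0, 0.13]],
    [[-0.002, 0.012, 0], [0, 0, 0.13]],
    [[-0.001, 0.012, 0], [0, 0, 0.13]],
    [[0.001, 0.012, 0], [0, 0, 0.13]],
    [[0.002, 0.011, 0], [0, 0, 0.13]],
    [[0.004, 0.011, 0], [0, 0, 0.12]],
    [[0, 0, 0], [0, 0, 0]],
    [[0, 0, 0], [0, 0, 0]]
  ]
}}

```text
time_s: 5.25
position: [0.4813, -0.163, 0.2521]
ee_rot: [[-0.147, 0.989, -0.001], [0.989, 0.147, 0.0], [0.001, -0.001, -1.0]]
contact_force: [-0.3, -0.5, -1.5]
grip_width: 0.0601
```

```bash
python3 - <<'E'
from h import *
s=ctrl.observe();print(s['time_s'],s['position'],s['ee_rot'],s['joint_positions'],s['contact_force'],s['grip_width'])
snap('side','s2');c=snap('top','t2');W=cloud(c);Z=W[...,2]
E
```

```text
5.25 [ 0.4813 -0.163   0.2521] [[-0.1466  0.9892 -0.0013]
 [ 0.9892  0.1466  0.0003]
 [ 0.0005 -0.0012 -1.    ]] [-0.4274 -0.1222  1.7262 -0.0003  1.5389 -0.5745] [-0.3343 -0.4723 -1.4835] 0.060104106688642585
```

View pics/s2.png

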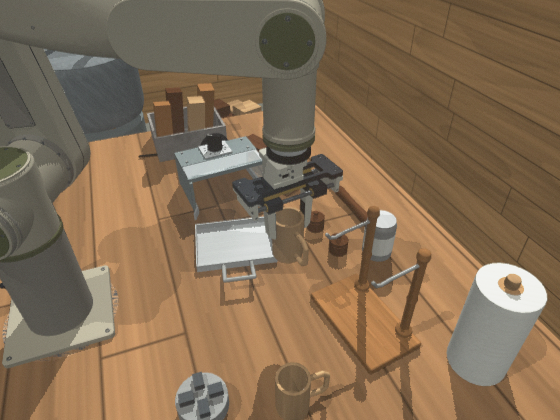

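View pics/t2.png

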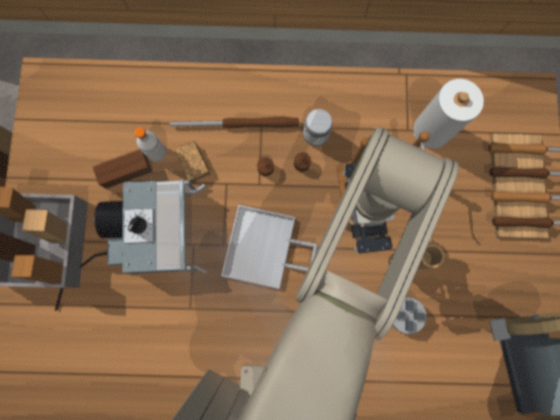

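>>> {"api": "apply_moves", "payload": {
  "commands": [
    [[0, 0.015, 0], [0, 0, 0]],
    [[0, 0.015, 0], [0, 0, 0]],
    [[0, 0.015, 0], [0, 0, 0]],
    [[0, 0.01, 0], [0, 0, 0]],
    [[0, 0.005, 0], [0, 0, 0]],
    [[0, 0, 0], [0, 0, 0]],
    [[0, 0, 0], [0, 0, 0]]
  ]
}}

```text
time_s: 6.05
position: [0.5407, -0.1547, 0.2526]
ee_rot: [[-0.143, 0.99, -0.001], [0.99, 0.143, 0.0], [0.0, -0.0, -1.0]]
contact_force: [0.2, 0.1, -2.5]
grip_width: 0.06
```

```bash
python3 - <<'E'
from h import *
s=ctrl.observe();print(s['time_s'],s['position'],s['contact_force'],s['grip_width'])
c=snap('side');cv2.imwrite('pics/s3.png',cv2.resize(c['frame'][140:380,230:460],None,fx=2.5,fy=2.5,interpolation=cv2.INTER_CUBIC))
E
```

```text
6.05 [ 0.5407 -0.1547  0.2526] [ 0.1715  0.1178 -2.4646] 0.0600437963926291
```

View pics/s3.png

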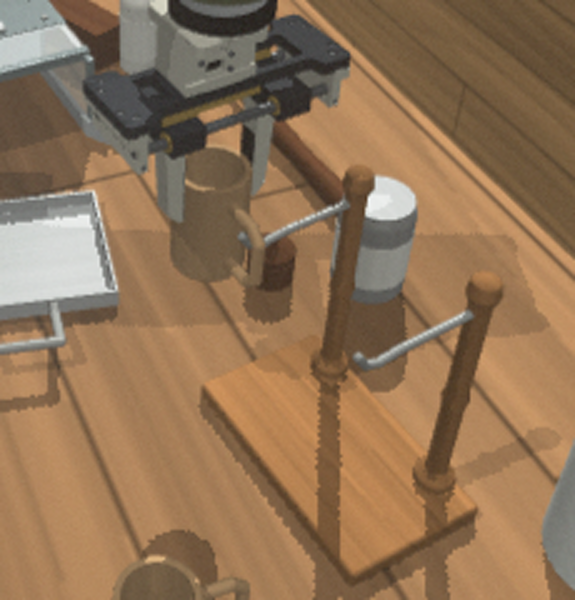

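>>> {"api": "apply_moves", "payload": {
  "commands": [
    [[0, 0.01, 0], [0, 0, 0]],
    [[0, 0.007, 0], [0, 0, 0]],
    [[0, 0.003, 0], [0, 0, 0]],
    [[0, 0, 0], [0, 0, 0]],
    [[0, 0, 0], [0, 0, 0]]
  ]
}}

```text
time_s: 6.6
position: [0.5609, -0.1517, 0.2525]
ee_rot: [[-0.143, 0.99, -0.0], [0.99, 0.143, 0.0], [0.0, -0.0, -1.0]]
contact_force: [0.5, 1.0, -1.6]
grip_width: 0.0602
```

```bash
cat >> h.py <<'E'
def pivot(C,Ct,R0,phi,n):
    """rows: first go to pose with tool R0, C at Ct in tool frame, then turn by phi about tool y around C in n steps"""
    way=[]
    for k in range(0,n+1):
        R=R0@Ro.from_rotvec([0,phi*k/n,0]).as_matrix()
        way.append((np.array(C)-R@np.array(Ct),R))
    return way
E
python3 - <<'E'
from h import *
s=ctrl.observe();print(s['position'],s['contact_force'])
C=np.array([.5675,-.1963,.208])
plan(pivot(C,[-.050,0,.025],down(8.3),-1.0,10),step=.012)
E
```

```text
[ 0.5609 -0.1517  0.2525] [ 0.4864  0.9542 -1.6258]
[[[0.002,0.0,0.01],[0.0,0.0,0.0]],[[0.003,0.0,0.009],[0.0,0.0,0.0]],[[0.002,0.0,0.006],[0.0,-0.1,0.0]],[[0.002,0.0,0.005],[0.0,-0.1,0.0]],[[0.003,0.0,0.005],[0.0,-0.1,0.0]],[[0.002,0.0,0.005],[0.0,-0.1,0.0]],[[0.002,0.0,0.005],[0.0,-0.1,0.0]],[[0.002,0.0,0.005],[0.0,-0.1,0.0]]]
[[[0.003,0.0,0.005],[0.0,-0.1,0.0]],[[0.002,0.0,0.005],[0.0,-0.1,0.0]],[[0.002,0.0,0.006],[0.0,-0.1,0.0]],[[0.002,0.0,0.005],[0.0,-0.1,0.0]]]
end [ 0.5605 -0.1492  0.1795] jaw 8.205013920905552
```

>>> {"api": "apply_moves", "payload": {
  "commands": [
    [[0.002, 0, 0.01], [0, 0, 0]],
    [[0.003, 0, 0.009], [0, 0, 0]],
    [[0.002, 0, 0.006], [0, -0.1, 0]],
    [[0.002, 0, 0.005], [0, -0.1, 0]],
    [[0.003, 0, 0.005], [0, -0.1, 0]],
    [[0.002, 0, 0.005], [0, -0.1, 0]],
    [[0, 0, 0], [0, 0, 0]]
  ]
}}

```text
time_s: 7.3
position: [0.5576, -0.1384, 0.2082]
ee_rot: [[-0.136, 0.989, 0.053], [0.911, 0.146, -0.386], [-0.389, -0.005, -0.921]]
contact_force: [-0.0, 1.1, -2.5]
grip_width: 0.0602
```

>>> {"api": "apply_moves", "payload": {
  "commands": [
    [[0.002, 0, 0.005], [0, -0.1, 0]],
    [[0.002, 0, 0.005], [0, -0.1, 0]],
    [[0.003, 0, 0.005], [0, -0.1, 0]],
    [[0.002, 0, 0.005], [0, -0.1, 0]],
    [[0.002, 0, 0.006], [0, -0.1, 0]],
    [[0.002, 0, 0.005], [0, -0.1, 0]],
    [[0, 0, 0], [0, 0, 0]]
  ]
}}

```text
time_s: 8.0
position: [0.558, -0.1492, 0.1753]
ee_rot: [[-0.084, 0.99, 0.114], [0.535, 0.142, -0.833], [-0.841, -0.009, -0.541]]
contact_force: [-0.2, -0.4, -3.7]
grip_width: 0.0604
```

```bash
python3 - <<'E'
from h import *
s=ctrl.observe();print(s['time_s'],s['position'],s['joint_positions'],s['contact_force'],s['grip_width'],s['ee_rot'])
c=snap('side');cv2.imwrite('pics/s4.png',cv2.resize(c['frame'][140:380,230:460],None,fx=2.5,fy=2.5,interpolation=cv2.INTER_CUBIC))
E
```

```text
8.0 [ 0.558  -0.1492  0.1753] [ 0.1766  0.204   1.8539 -1.039   1.3452  0.4265] [-0.2093 -0.4104 -3.6981] 0.06036100237919612 [[-0.0843  0.9898  0.1145]
 [ 0.5349  0.1419 -0.8329]
 [-0.8407 -0.0089 -0.5415]]
```

View pics/s4.png

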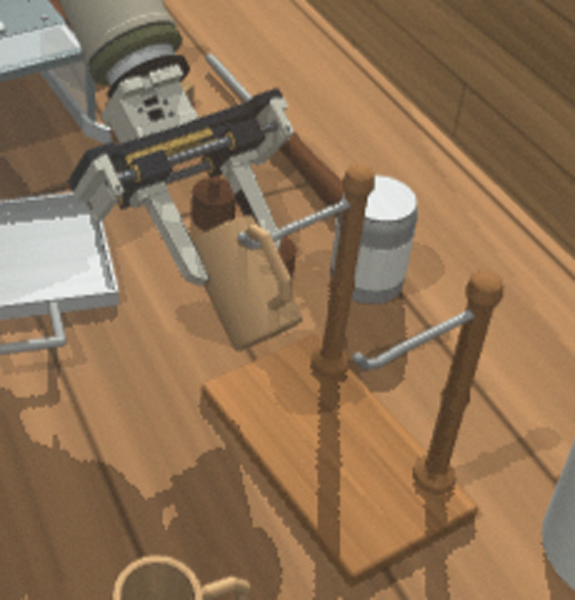

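>>> {"api": "apply_moves", "payload": {
  "commands": [
    [[0.001, 0, 0.001], [0, 0, 0]],
    [[0.001, 0, 0], [0, 0, 0]],
    [[0, 0, 0], [0, 0, 0]]
  ]
}}

```text
time_s: 8.35
position: [0.5611, -0.1494, 0.1786]
ee_rot: [[-0.074, 0.99, 0.12], [0.536, 0.141, -0.832], [-0.841, 0.002, -0.542]]
contact_force: [-0.3, -0.6, -2.3]
grip_width: 0.0599
```

>>> {"api": "apply_moves", "payload": {
  "commands": [
    [[0.002, 0, 0.001], [0, 0, 0]],
    [[0, 0, 0], [0, 0, 0]],
    [[0, 0, 0], [0, 0, 0]]
  ]
}}

```text
time_s: 8.65
position: [0.5605, -0.1488, 0.1753]
ee_rot: [[-0.077, 0.99, 0.12], [0.535, 0.142, -0.833], [-0.841, 0.0, -0.54]]
contact_force: [-0.3, -0.4, -2.4]
grip_width: 0.0601
```

>>> {"api": "apply_moves", "payload": {
  "commands": [
    [[0.002, 0, 0.001], [0, 0, 0]],
    [[0, 0, 0], [0, 0, 0]],
    [[0, 0, 0], [0, 0, 0]]
  ]
}}

```text
time_s: 8.95
position: [0.5608, -0.1485, 0.1736]
ee_rot: [[-0.076, 0.99, 0.12], [0.534, 0.143, -0.833], [-0.842, 0.001, -0.54]]
contact_force: [-0.3, 0.2, 3.4]
grip_width: 0.0603
```

>>> {"api": "apply_moves", "payload": {
  "commands": [
    [[0, 0, 0], [0, 0, 0]],
    [[0, 0, 0], [0, 0, 0]],
    [[0, 0, 0], [0, 0, 0]],
    [[0, 0, 0], [0, 0, 0]],
    [[0, 0, 0], [0, 0, 0]]
  ],
  "gripper": 1
}}

```text
time_s: 9.45
position: [0.5604, -0.1485, 0.1729]
ee_rot: [[-0.077, 0.99, 0.12], [0.535, 0.143, -0.833], [-0.841, -0.0, -0.54]]
contact_force: [-0.2, 0.3, -0.4]
grip_width: 0.0924
```

```bash
python3 - <<'E'
from h import *
s=ctrl.observe();print(s['time_s'],s['position'],s['contact_force'],s['grip_width'])
c=snap('side');cv2.imwrite('pics/s5.png',cv2.resize(c['frame'][140:380,230:460],None,fx=2.5,fy=2.5,interpolation=cv2.INTER_CUBIC))
c=snap('wrist','w5')
E
```

```text
9.45 [ 0.5604 -0.1485  0.1729] [-0.2491  0.341  -0.4268] 0.09243180519832783
```

View pics/s5.png

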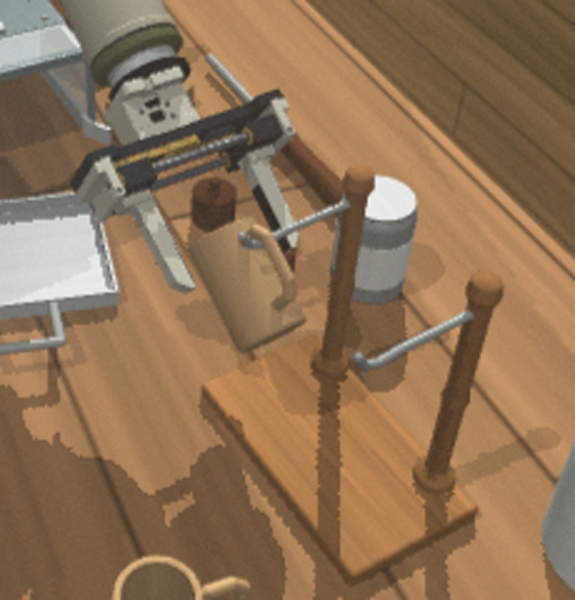

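```bash
python3 - <<'E'
from h import *
s=ctrl.observe();R=s['ee_rot'];p=s['position']
p1=p-R[:,2]*.11
print(p1)
plan([(p1,R),((.50,-.05,.30),down(8.2)),((.41,-.16,.26),down(-40)),((.405,-.379,.19),down(-89.5))])
E
```

```text
[ 0.5473 -0.0569  0.2323]
[[[0.0,0.0,-0.037],[0.0,0.0,0.0]],[[0.0,0.0,-0.037],[0.0,0.0,0.0]],[[0.0,0.0,-0.036],[0.0,0.0,0.0]],[[-0.006,-0.006,-0.006],[0.0,0.12,0.0]],[[-0.005,-0.006,-0.007],[0.0,0.13,0.0]],[[-0.005,-0.006,-0.007],[0.0,0.12,0.0]],[[-0.004,-0.006,-0.008],[0.0,0.13,0.0]],[[-0.003,-0.005,-0.008],[0.0,0.12,0.0]]]
[[[-0.001,-0.006,-0.009],[0.0,0.13,0.0]],[[0.0,-0.005,-0.008],[0.0,0.12,0.0]],[[0.0,-0.006,-0.009],[0.0,0.13,0.0]],[[-0.014,-0.015,0.006],[0.0,0.0,0.12]],[[-0.015,-0.013,0.006],[0.0,0.0,0.12]],[[-0.017,-0.011,0.006],[0.0,0.0,0.12]],[[-0.018,-0.009,0.006],[0.0,0.0,0.12]],[[-0.019,-0.007,0.005],[0.0,0.0,0.12]]]
[[[-0.02,-0.005,0.006],[0.0,0.0,0.12]],[[-0.02,-0.002,0.005],[0.0,0.0,0.12]],[[-0.024,0.02,0.01],[0.0,0.0,0.12]],[[-0.022,0.022,0.01],[0.0,0.0,0.12]],[[-0.019,0.025,0.01],[0.0,0.0,0.13]],[[-0.016,0.027,0.01],[0.0,0.0,0.12]],[[-0.013,0.029,0.01],[0.0,0.0,0.13]],[[-0.009,0.03,0.01],[0.0,0.0,0.12]]]
[[[-0.004,0.03,0.01],[0.0,0.0,0.13]]]
end [ 0.4054 -0.3785  0.1902] jaw -89.78308592973882
```

>>> {"api": "apply_moves", "payload": {
  "commands": [
    [[0, 0, -0.037], [0, 0, 0]],
    [[0, 0, -0.037], [0, 0, 0]],
    [[0, 0, -0.036], [0, 0, 0]],
    [[-0.006, -0.006, -0.006], [0, 0.12, 0]],
    [[-0.005, -0.006, -0.007], [0, 0.13, 0]],
    [[-0.005, -0.006, -0.007], [0, 0.12, 0]],
    [[-0.004, -0.006, -0.008], [0, 0.13, 0]],
    [[-0.003, -0.005, -0.008], [0, 0.12, 0]]
  ]
}}

```text
time_s: 10.35
position: [0.5177, -0.0527, 0.2765]
ee_rot: [[-0.133, 0.99, 0.056], [0.921, 0.144, -0.362], [-0.367, 0.003, -0.93]]
contact_force: [0.5, -1.3, -0.4]
grip_width: 0.0928
```

>>> {"api": "apply_moves", "payload": {
  "commands": [
    [[-0.001, -0.006, -0.009], [0, 0.13, 0]],
    [[0, -0.005, -0.008], [0, 0.12, 0]],
    [[0, -0.006, -0.009], [0, 0.13, 0]],
    [[-0.014, -0.015, 0.006], [0, 0, 0.12]],
    [[-0.015, -0.013, 0.006], [0, 0, 0.12]],
    [[-0.017, -0.011, 0.006], [0, 0, 0.12]],
    [[-0.018, -0.009, 0.006], [0, 0, 0.12]],
    [[-0.019, -0.007, 0.005], [0, 0, 0.12]]
  ]
}}

```text
time_s: 11.15
position: [0.4354, -0.1293, 0.2709]
ee_rot: [[0.446, 0.895, -0.0], [0.895, -0.446, -0.0], [-0.0, -0.0, -1.0]]
contact_force: [0.6, -0.1, -0.7]
grip_width: 0.0928
```

>>> {"api": "apply_moves", "payload": {
  "commands": [
    [[-0.02, -0.005, 0.006], [0, 0, 0.12]],
    [[-0.02, -0.002, 0.005], [0, 0, 0.12]],
    [[-0.024, 0.02, 0.01], [0, 0, 0.12]],
    [[-0.022, 0.022, 0.01], [0, 0, 0.12]],
    [[-0.019, 0.025, 0.01], [0, 0, 0.13]],
    [[-0.016, 0.027, 0.01], [0, 0, 0.12]],
    [[-0.013, 0.029, 0.01], [0, 0, 0.13]],
    [[-0.009, 0.03, 0.01], [0, 0, 0.12]]
  ]
}}

```text
time_s: 11.95
position: [0.405, -0.3496, 0.1998]
ee_rot: [[0.992, 0.128, -0.0], [0.128, -0.992, -0.0], [-0.0, 0.0, -1.0]]
contact_force: [0.1, 1.4, 0.3]
grip_width: 0.0928
```

>>> {"api": "apply_moves", "payload": {
  "commands": [
    [[-0.004, 0.03, 0.01], [0, 0, 0.13]],
    [[0, 0, 0], [0, 0, 0]],
    [[0, 0, 0], [0, 0, 0]]
  ]
}}

```text
time_s: 12.25
position: [0.4049, -0.3785, 0.1896]
ee_rot: [[1.0, 0.004, -0.001], [0.004, -1.0, 0.001], [-0.001, -0.001, -1.0]]
contact_force: [-0.0, -0.0, 0.3]
grip_width: 0.0928
```

```bash
python3 - <<'E'
from h import *
s=ctrl.observe();print(s['time_s'],s['position'],s['joint_positions'],s['ee_rot'])
c=snap('wrist','w6');W=cloud(c);Z=W[...,2]
m=(Z>.0925)&(Z<.1)&(W[...,1]<-.3)&(W[...,0]<.5);P=W[m];cc=circ(P)[0];print(len(P),P.min(0),P.max(0),circ(P))
r=np.hypot(W[...,0]-cc[0],W[...,1]-cc[1])
Q=W[(Z>.07)&(Z<.083)&(r>.036)&(r<.075)];print(len(Q),Q.mean(0),np.degrees(np.arctan2(*(Q.mean(0)[:2]-cc)[::-1])))
plan([((cc[0],cc[1],.084),down(-90))])
c=snap('side');cv2.imwrite('pics/s6.png',cv2.resize(c['frame'][140:380,230:460],None,fx=2.5,fy=2.5,interpolation=cv2.INTER_CUBIC))
E
```

```text
12.25 [ 0.4049 -0.3785  0.1896] [-0.8443  0.0402  1.6829  0.0001  1.4202  0.7225] [[ 1.      0.004  -0.001 ]
 [ 0.004  -1.      0.0013]
 [-0.001  -0.0013 -1.    ]]
2113 [ 0.3741 -0.4094  0.0925] [ 0.4356 -0.3483  0.0961] (array([ 0.405, -0.379]), np.float64(0.027772339222261078))
686 [ 0.4565 -0.3789  0.0778] 0.06936132905156182
[[[0.0,0.0,0.035],[0.0,0.0,0.0]],[[0.0,0.0,0.036],[0.0,0.0,0.0]],[[0.0,0.001,0.035],[0.0,0.0,0.01]]]
end [ 0.4053 -0.379   0.0841] jaw -90.27946391737295
```

View pics/s6.png

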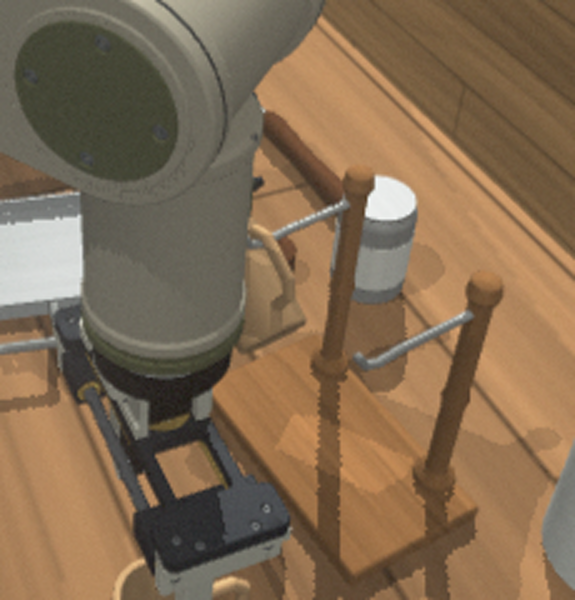

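View pics/w6.png

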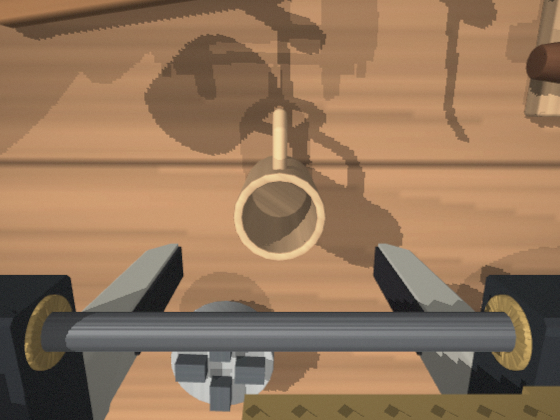

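>>> {"api": "apply_moves", "payload": {
  "commands": [
    [[0, 0, 0.035], [0, 0, 0]],
    [[0, 0, 0.036], [0, 0, 0]],
    [[0, 0.001, 0.025], [0, 0, 0]],
    [[0, 0, 0.01], [0, 0, 0]],
    [[0, 0, 0], [0, 0, 0]]
  ]
}}

```text
time_s: 12.85
position: [0.4051, -0.3781, 0.0834]
ee_rot: [[1.0, 0.005, -0.001], [0.005, -1.0, 0.002], [-0.001, -0.002, -1.0]]
contact_force: [-0.4, 0.0, 0.4]
grip_width: 0.0929
```

>>> {"api": "apply_moves", "payload": {
  "commands": [
    [[0, 0, 0], [0, 0, 0]],
    [[0, 0, 0], [0, 0, 0]],
    [[0, 0, 0], [0, 0, 0]],
    [[0, 0, 0], [0, 0, 0]],
    [[0, 0, 0], [0, 0, 0]],
    [[0, 0, 0], [0, 0, 0]]
  ],
  "gripper": 0
}}

```text
time_s: 13.45
position: [0.4057, -0.3798, 0.0849]
ee_rot: [[1.0, 0.004, 0.001], [0.004, -1.0, -0.001], [0.001, 0.001, -1.0]]
contact_force: [-0.3, 1.6, 4.4]
grip_width: 0.0601
```

```bash
python3 - <<'E'
from h import *
s=ctrl.observe();print(s['position'],s['contact_force'])
H=np.array([.5855,-.3340,.216]); hx=np.array([np.cos(np.radians(8.3)),np.sin(np.radians(8.3)),0])
R=down(8.3); O=H-.08*hx; T=O-R@np.array([.046,0,.037]); print(T)
p=s['position']
plan([((p[0],p[1],T[2]),None),(T,R)])
E
```

```text
[ 0.4057 -0.3798  0.0849] [-0.2928  1.6119  4.4215]
[ 0.513  -0.3911  0.253 ]
[[[0.0,0.0,-0.034],[0.0,0.0,0.0]],[[0.0,0.0,-0.034],[0.0,0.0,0.0]],[[0.0,0.0,-0.033],[0.0,0.0,0.0]],[[0.0,0.0,-0.034],[0.0,0.0,0.0]],[[0.0,0.0,-0.033],[0.0,0.0,0.0]],[[0.008,0.001,0.0],[0.0,0.0,-0.12]],[[0.007,0.002,0.0],[0.0,0.0,-0.12]],[[0.007,0.003,0.0],[0.0,0.0,-0.12]]]
[[[0.007,0.003,0.0],[0.0,0.0,-0.12]],[[0.006,0.004,0.0],[0.0,0.0,-0.12]],[[0.006,0.005,0.0],[0.0,0.0,-0.12]],[[0.005,0.006,0.0],[0.0,0.0,-0.12]],[[0.005,0.006,0.0],[0.0,0.0,-0.12]],[[0.004,0.007,0.0],[0.0,0.0,-0.13]],[[0.003,0.007,0.0],[0.0,0.0,-0.12]],[[0.002,0.008,0.0],[0.0,0.0,-0.13]]]
[[[0.001,0.008,0.0],[0.0,0.0,-0.12]],[[0.0,0.007,0.0],[0.0,0.0,-0.13]],[[-0.001,0.008,0.0],[0.0,0.0,-0.12]]]
end [ 0.5132 -0.3908  0.253 ] jaw 8.19171942629317
```

>>> {"api": "apply_moves", "payload": {
  "commands": [
    [[0, 0, -0.034], [0, 0, 0]],
    [[0, 0, -0.034], [0, 0, 0]],
    [[0, 0, -0.033], [0, 0, 0]],
    [[0, 0, -0.034], [0, 0, 0]],
    [[0, 0, -0.033], [0, 0, 0]],
    [[0.008, 0.001, 0], [0, 0, -0.12]],
    [[0.007, 0.002, 0], [0, 0, -0.12]],
    [[0.007, 0.003, 0], [0, 0, -0.12]]
  ]
}}

```text
time_s: 14.25
position: [0.4282, -0.3827, 0.252]
ee_rot: [[0.933, 0.36, -0.0], [0.36, -0.933, 0.0], [-0.0, -0.0, -1.0]]
contact_force: [0.4, -0.3, -2.4]
grip_width: 0.0602
```

>>> {"api": "apply_moves", "payload": {
  "commands": [
    [[0.007, 0.003, 0], [0, 0, -0.12]],
    [[0.006, 0.004, 0], [0, 0, -0.12]],
    [[0.006, 0.005, 0], [0, 0, -0.12]],
    [[0.005, 0.006, 0], [0, 0, -0.12]],
    [[0.005, 0.006, 0], [0, 0, -0.12]],
    [[0.004, 0.007, 0], [0, 0, -0.13]],
    [[0.003, 0.007, 0], [0, 0, -0.12]],
    [[0.002, 0.008, 0], [0, 0, -0.13]]
  ]
}}

```text
time_s: 15.05
position: [0.49, -0.3879, 0.2513]
ee_rot: [[0.22, 0.975, -0.001], [0.975, -0.22, 0.001], [0.001, -0.001, -1.0]]
contact_force: [0.4, -0.1, -2.3]
grip_width: 0.0601
```

>>> {"api": "apply_moves", "payload": {
  "commands": [
    [[0.001, 0.008, 0], [0, 0, -0.12]],
    [[0, 0.007, 0], [0, 0, -0.13]],
    [[-0.001, 0.008, 0], [0, 0, -0.12]],
    [[0, 0, 0], [0, 0, 0]],
    [[0, 0, 0], [0, 0, 0]]
  ]
}}

```text
time_s: 15.55
position: [0.5127, -0.3903, 0.2515]
ee_rot: [[-0.139, 0.99, -0.001], [0.99, 0.139, 0.001], [0.001, -0.001, -1.0]]
contact_force: [-0.0, -0.1, -1.8]
grip_width: 0.0604
```

```bash
python3 - <<'E'
from h import *
s=ctrl.observe();print(s['time_s'],s['position'],s['joint_positions'],s['contact_force'],s['ee_rot'])
c=snap('side');cv2.imwrite('pics/s7.png',cv2.resize(c['frame'][180:420,230:460],None,fx=2.5,fy=2.5,interpolation=cv2.INTER_CUBIC))
snap('top','t7')
H=np.array([.5855,-.3340,.216]);T=H-down(8.3)@np.array([.046,0,.037])
plan([(T,down(8.3))],step=.014)
E
```

```text
15.55 [ 0.5127 -0.3903  0.2515] [-0.7302  0.2482  1.3413 -0.0001  1.5534 -0.8698] [-0.0208 -0.1378 -1.7747] [[-0.1392  0.9903 -0.0011]
 [ 0.9903  0.1392  0.0008]
 [ 0.0009 -0.001  -1.    ]]
[[[0.0,0.013,0.0],[0.0,0.0,0.0]],[[0.0,0.013,0.0],[0.0,0.0,0.0]],[[0.0,0.014,0.0],[0.0,0.0,0.0]],[[0.0,0.013,0.0],[0.0,0.0,0.0]],[[0.0,0.014,-0.001],[0.0,0.0,0.0]],[[0.0,0.013,0.0],[0.0,0.0,0.0]]]
end [ 0.5918 -0.3793  0.2528] jaw 8.025525888204584
```

View pics/s7.png

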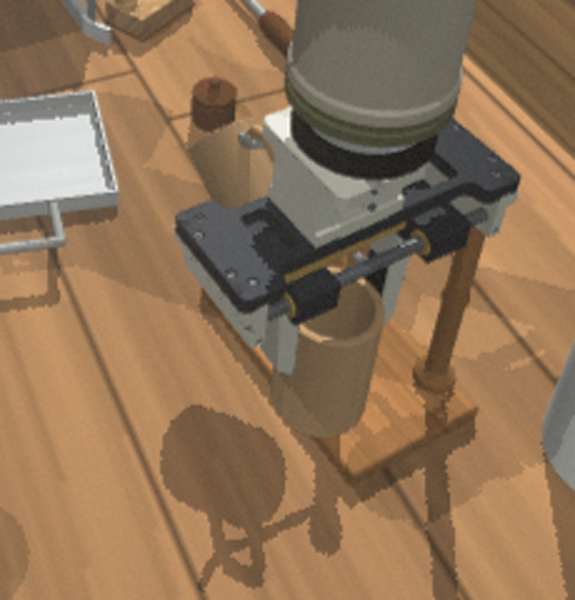

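>>> {"api": "apply_moves", "payload": {
  "commands": [
    [[0, 0.013, 0], [0, 0, 0]],
    [[0, 0.013, 0], [0, 0, 0]],
    [[0, 0.014, -0.001], [0, 0, 0]],
    [[0, 0.01, 0], [0, 0, 0]],
    [[0, 0, 0], [0, 0, 0]]
  ]
}}

```text
time_s: 16.15
position: [0.5639, -0.3828, 0.253]
ee_rot: [[-0.143, 0.99, 0.0], [0.99, 0.143, 0.0], [0.0, 0.0, -1.0]]
contact_force: [-0.3, -0.5, -1.9]
grip_width: 0.0602
```

>>> {"api": "apply_moves", "payload": {
  "commands": [
    [[0, 0.01, 0], [0, 0, 0]],
    [[0, 0.01, 0], [0, 0, 0]],
    [[0, 0.01, 0], [0, 0, 0]],
    [[0, 0, 0], [0, 0, 0]],
    [[0, 0, 0], [0, 0, 0]]
  ]
}}

```text
time_s: 16.65
position: [0.5924, -0.379, 0.253]
ee_rot: [[-0.143, 0.99, -0.0], [0.99, 0.143, 0.0], [0.0, -0.0, -1.0]]
contact_force: [0.7, -0.3, -0.8]
grip_width: 0.0601
```

```bash
python3 - <<'E'
from h import *
s=ctrl.observe();print(s['time_s'],s['position'],s['contact_force'])
c=snap('side');cv2.imwrite('pics/s8.png',cv2.resize(c['frame'][180:420,230:460],None,fx=2.5,fy=2.5,interpolation=cv2.INTER_CUBIC))
c=snap('wrist','w8')
C=np.array([.5855,-.3340,.208])
plan(pivot(C,[.051,0,.025],down(8.3),1.0,10),step=.012)
E
```

```text
16.65 [ 0.5924 -0.379   0.253 ] [ 0.6607 -0.2769 -0.8138]
[[[-0.003,0.0,0.01],[0.0,0.0,0.0]],[[-0.002,0.0,0.01],[0.0,0.0,0.0]],[[-0.003,0.0,0.005],[0.0,0.1,0.0]],[[-0.002,0.0,0.006],[0.0,0.1,0.0]],[[-0.002,0.0,0.005],[0.0,0.1,0.0]],[[-0.002,0.0,0.005],[0.0,0.1,0.0]],[[-0.002,0.0,0.005],[0.0,0.1,0.0]],[[-0.003,0.0,0.005],[0.0,0.1,0.0]]]
[[[-0.002,0.0,0.006],[0.0,0.1,0.0]],[[-0.002,0.0,0.005],[0.0,0.1,0.0]],[[-0.002,0.0,0.005],[0.0,0.1,0.0]],[[-0.003,0.0,0.005],[0.0,0.1,0.0]]]
end [ 0.5924 -0.3825  0.1785] jaw 8.185006620814072
```

View pics/s8.png

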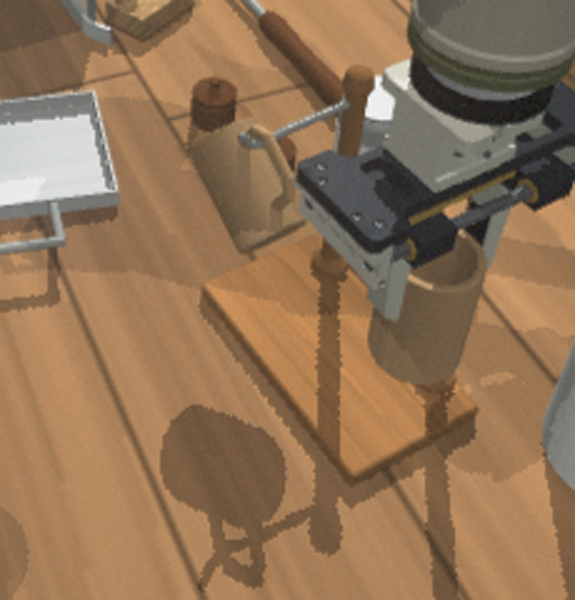

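View pics/w8.png

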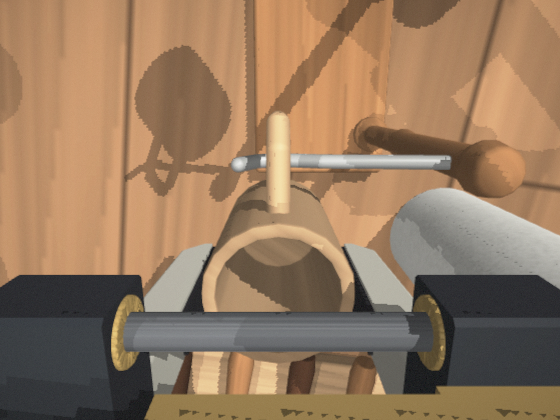

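```bash
python3 - <<'E'
from h import *
import pickle
c=pickle.load(open('top0.pkl','rb'));W=cloud(c)
P=W[75:150,410:490].reshape(-1,3);P=P[(P[:,2]>.03)]
for a,b in [(.03,.08),(.08,.15),(.15,.2),(.2,.35)]:
    k=P[(P[:,2]>a)&(P[:,2]<b)]
    if len(k): print(a,len(k),k.min(0),k.max(0),np.percentile(k,[5,95],axis=0)[:,:2].ravel())
c=pickle.load(open('side0.pkl','rb'));W=cloud(c)
P=W[265:385,450:545].reshape(-1,3);P=P[(P[:,2]>.03)]
for a,b in [(.03,.08),(.08,.15),(.15,.2),(.2,.35)]:
    k=P[(P[:,2]>a)&(P[:,2]<b)]
    if len(k): print(a,len(k),k.min(0),k.max(0),circ(k) if b<.3 else '')
E
```

```text
0.03 242 [ 0.713  -0.5745  0.0304] [ 0.8125 -0.3663  0.0799] [ 0.725  -0.4538  0.7967 -0.3677]
0.08 505 [ 0.6714 -0.4578  0.0801] [ 0.813  -0.3146  0.1498] [ 0.725  -0.4395  0.7924 -0.3676]
0.15 468 [ 0.6668 -0.4551  0.15  ] [ 0.8112 -0.3131  0.1999] [ 0.6698 -0.437   0.7908 -0.3157]
0.2 1755 [ 0.649  -0.4747  0.2002] [ 0.8326 -0.3098  0.2504] [ 0.6727 -0.4635  0.8208 -0.3219]
0.03 1088 [ 0.7207 -0.4746  0.03  ] [ 0.8017 -0.3761  0.08  ] (array([ 0.7783, -0.419 ]), np.float64(0.05463953896355017))
0.08 1764 [ 0.7214 -0.4744  0.08  ] [ 0.8031 -0.3755  0.15  ] (array([ 0.778 , -0.4191]), np.float64(0.05445483821396697))
0.15 1473 [ 0.721  -0.4749  0.15  ] [ 0.8032 -0.3759  0.1999] (array([ 0.778, -0.419]), np.float64(0.05449575634303752))
0.2 3109 [ 0.7214 -0.4748  0.2   ] [ 0.8328 -0.365   0.2413]
```

>>> {"api": "apply_moves", "payload": {
  "commands": [
    [[-0.003, 0, 0.01], [0, 0, 0]],
    [[-0.002, 0, 0.01], [0, 0, 0]],
    [[-0.003, 0, 0.005], [0, 0.1, 0]],
    [[-0.002, 0, 0.006], [0, 0.1, 0]],
    [[-0.002, 0, 0.005], [0, 0.1, 0]],
    [[-0.002, 0, 0.005], [0, 0.1, 0]],
    [[0, 0, 0], [0, 0, 0]]
  ]
}}

```text
time_s: 17.45
position: [0.5915, -0.3909, 0.2047]
ee_rot: [[-0.125, 0.99, -0.061], [0.909, 0.139, 0.393], [0.398, -0.006, -0.917]]
contact_force: [0.2, -0.0, -3.3]
grip_width: 0.0601
```

>>> {"api": "apply_moves", "payload": {
  "commands": [
    [[-0.002, 0, 0.005], [0, 0.1, 0]],
    [[-0.003, 0, 0.005], [0, 0.1, 0]],
    [[-0.002, 0, 0.006], [0, 0.1, 0]],
    [[-0.002, 0, 0.005], [0, 0.1, 0]],
    [[-0.002, 0, 0.005], [0, 0.1, 0]],
    [[-0.003, 0, 0.005], [0, 0.1, 0]],
    [[0, 0, 0], [0, 0, 0]],
    [[0, 0, 0], [0, 0, 0]]
  ]
}}

```text
time_s: 18.25
position: [0.5909, -0.3795, 0.1745]
ee_rot: [[-0.073, 0.99, -0.119], [0.535, 0.14, 0.834], [0.842, -0.003, -0.54]]
contact_force: [0.9, 0.1, -0.8]
grip_width: 0.0603
```

```bash
python3 - <<'E'
from h import *
s=ctrl.observe();print(s['time_s'],s['position'],s['joint_positions'],s['contact_force'],s['ee_rot'])
c=snap('side');cv2.imwrite('pics/s9.png',cv2.resize(c['frame'][180:420,230:460],None,fx=2.5,fy=2.5,interpolation=cv2.INTER_CUBIC))
c=snap('wrist','w9')
E
```

```text
18.25 [ 0.5909 -0.3795  0.1745] [-0.8717  1.4368  0.028   0.7682  2.4459 -0.6051] [ 0.918   0.1065 -0.7868] [[-0.073   0.9902 -0.119 ]
 [ 0.5346  0.1396  0.8335]
 [ 0.842  -0.0027 -0.5395]]
```

View pics/s9.png

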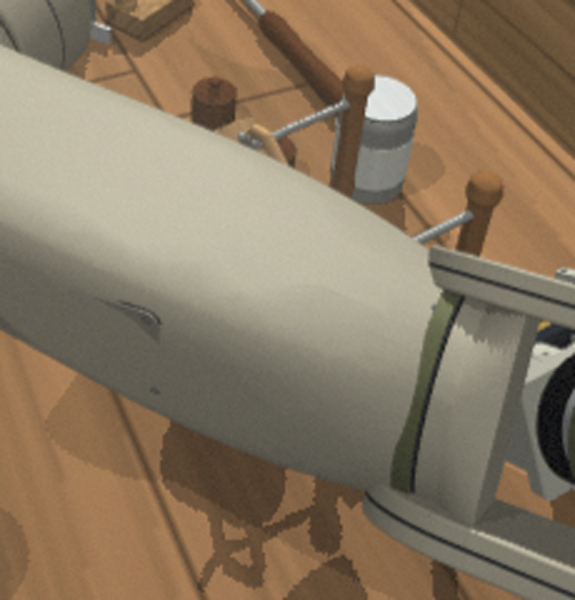

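View pics/w9.png

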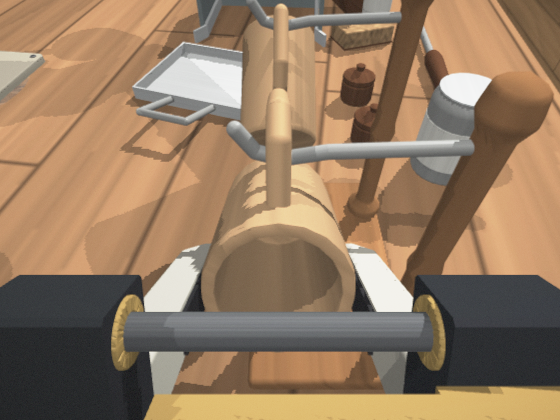

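```bash
python3 - <<'E'
from h import *
s=ctrl.observe();R=s['ee_rot'];p=s['position']
Ct=np.array([.051,0,.025]);C=p+R@Ct;print(C)
way=[]
for k in (1,2):
    R2=R@Ro.from_rotvec([0,-.1*k,0]).as_matrix();way.append((C-R2@Ct,R2))
plan(way)
print(R2.T@[0,0,-1])
E
```

```text
[ 0.5853 -0.3325  0.2115]
[[[0.003,0.0,-0.005],[0.0,-0.1,0.0]],[[0.003,0.0,-0.005],[0.0,-0.1,0.0]]]
end [ 0.5929 -0.3853  0.1934] jaw 8.104867005006525
[-0.7101 -0.0052  0.7041]
```

>>> {"api": "apply_moves", "payload": {
  "commands": [
    [[0.003, 0, -0.005], [0, -0.1, 0]],
    [[0.003, 0, -0.005], [0, -0.1, 0]],
    [[0, 0, 0], [0, 0, 0]],
    [[0, 0, 0], [0, 0, 0]],
    [[0, 0, 0], [0, 0, 0]]
  ]
}}

```text
time_s: 18.85
position: [0.5931, -0.3856, 0.1917]
ee_rot: [[-0.099, 0.99, -0.098], [0.684, 0.139, 0.716], [0.723, 0.004, -0.691]]
contact_force: [0.2, -1.0, -2.6]
grip_width: 0.0602
```

```bash
python3 - <<'E'
from h import *
s=ctrl.observe();R=s['ee_rot'];p=s['position']
Ct=np.array([.051,0,.025]);C=p+R@Ct;print(C,p,s['contact_force'],s['joint_positions'],s['joint_velocities'],R.T@[0,0,-1])
E
```

```text
[ 0.5856 -0.3328  0.2113] [ 0.5931 -0.3856  0.1917] [ 0.151  -1.0194 -2.6455] [-0.851   1.1549  0.3627  0.5452  2.2639 -0.7787] [-0.0078  0.0497  0.0101 -0.0063 -0.0064 -0.0058] [-0.7231 -0.0044  0.6908]
```

>>> {"api": "apply_moves", "payload": {
  "commands": [
    [[-0.002, 0, 0.002], [0, 0, 0]],
    [[-0.001, 0, 0.001], [0, 0, 0]],
    [[0, 0, 0], [0, 0, 0]],
    [[0, 0, 0], [0, 0, 0]]
  ]
}}

```text
time_s: 19.25
position: [0.592, -0.3846, 0.1833]
ee_rot: [[-0.096, 0.99, -0.101], [0.68, 0.139, 0.719], [0.727, 0.0, -0.687]]
contact_force: [-0.5, 0.6, -1.7]
grip_width: 0.0604
```

>>> {"api": "apply_moves", "payload": {
  "commands": [
    [[-0.001, 0, 0.001], [0, 0, 0]],
    [[0, 0, 0], [0, 0, 0]],
    [[0, 0, 0], [0, 0, 0]]
  ]
}}

```text
time_s: 19.55
position: [0.5921, -0.3845, 0.183]
ee_rot: [[-0.097, 0.99, -0.101], [0.681, 0.14, 0.719], [0.726, 0.001, -0.688]]
contact_force: [0.2, 0.4, -1.2]
grip_width: 0.0602
```

>>> {"api": "apply_moves", "payload": {
  "commands": [
    [[-0.001, 0, 0.001], [0, 0, 0]],
    [[0, 0, 0], [0, 0, 0]],
    [[0, 0, 0], [0, 0, 0]]
  ]
}}

```text
time_s: 19.85
position: [0.5922, -0.3844, 0.1816]
ee_rot: [[-0.097, 0.99, -0.101], [0.681, 0.14, 0.719], [0.726, 0.001, -0.688]]
contact_force: [1.0, -0.1, -2.4]
grip_width: 0.0602
```

>>> {"api": "apply_moves", "payload": {
  "commands": [
    [[-0.001, 0, 0.001], [0, 0, 0]],
    [[0, 0, 0], [0, 0, 0]],
    [[0, 0, 0], [0, 0, 0]]
  ]
}}

```text
time_s: 20.15
position: [0.5921, -0.3844, 0.1801]
ee_rot: [[-0.097, 0.99, -0.101], [0.681, 0.14, 0.719], [0.726, 0.001, -0.688]]
contact_force: [-0.6, -0.3, -1.9]
grip_width: 0.0599
```

>>> {"api": "apply_moves", "payload": {
  "commands": [
    [[-0.001, 0, 0.001], [0, 0, 0]],
    [[0, 0, 0], [0, 0, 0]],
    [[0, 0, 0], [0, 0, 0]]
  ]
}}

```text
time_s: 20.45
position: [0.5921, -0.3844, 0.1787]
ee_rot: [[-0.097, 0.99, -0.101], [0.681, 0.14, 0.719], [0.726, 0.001, -0.688]]
contact_force: [0.8, -0.2, -2.1]
grip_width: 0.0601
```

>>> {"api": "apply_moves", "payload": {
  "commands": [
    [[-0.001, 0, 0.001], [0, 0, 0]],
    [[0, 0, 0], [0, 0, 0]],
    [[0, 0, 0], [0, 0, 0]]
  ]
}}

```text
time_s: 20.75
position: [0.5921, -0.3844, 0.1773]
ee_rot: [[-0.097, 0.99, -0.101], [0.681, 0.14, 0.719], [0.726, 0.001, -0.688]]
contact_force: [0.5, -0.1, -1.6]
grip_width: 0.0602
```

>>> {"api": "apply_moves", "payload": {
  "commands": [
    [[-0.001, 0, 0.001], [0, 0, 0]],
    [[0, 0, 0], [0, 0, 0]],
    [[0, 0, 0], [0, 0, 0]]
  ]
}}

```text
time_s: 21.05
position: [0.5921, -0.3843, 0.1758]
ee_rot: [[-0.097, 0.99, -0.101], [0.681, 0.14, 0.719], [0.726, 0.001, -0.688]]
contact_force: [-0.4, -0.5, -1.4]
grip_width: 0.0602
```

Look at where the hook is.

```bash
python3 - <<'E'
from h import *
c=snap('wrist','w10')
c=snap('side','s10')
s=ctrl.observe();print(s['position'],s['contact_force'],s['torque'])
E
```

```text
[ 0.5922 -0.3844  0.176 ] [-0.2524 -0.2392 -1.6327] [-0.6922  0.0505 -0.0178]
```

View pics/w10.png

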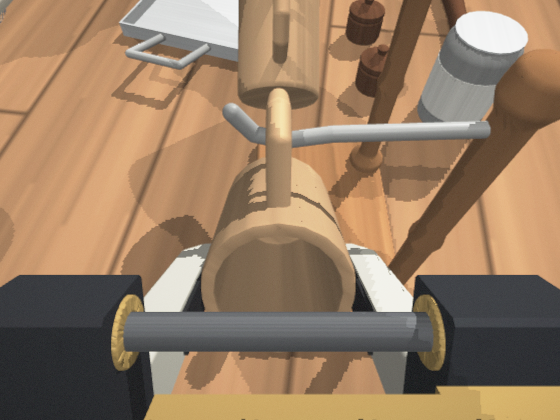

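View pics/s10.png

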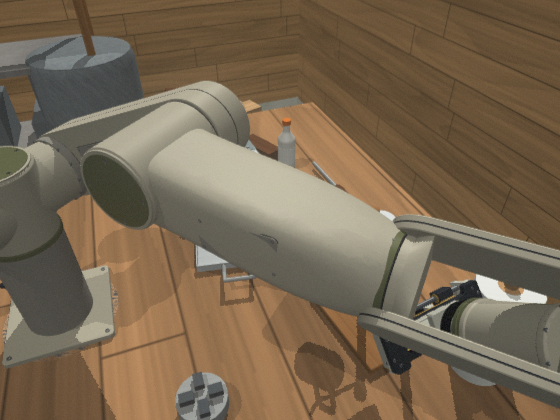

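>>> {"api": "apply_moves", "payload": {
  "commands": [
    [[-0.001, 0, 0.001], [0, 0, 0]],
    [[-0.001, 0, 0.001], [0, 0, 0]],
    [[0, 0, 0], [0, 0, 0]],
    [[0, 0, 0], [0, 0, 0]]
  ]
}}

```text
time_s: 21.55
position: [0.5921, -0.3842, 0.173]
ee_rot: [[-0.097, 0.99, -0.101], [0.681, 0.14, 0.719], [0.726, 0.001, -0.688]]
contact_force: [-0.1, -0.2, -2.8]
grip_width: 0.0598
```

>>> {"api": "apply_moves", "payload": {
  "commands": [
    [[-0.001, 0, 0.001], [0, 0, 0]],
    [[0, 0, 0], [0, 0, 0]],
    [[0, 0, 0], [0, 0, 0]]
  ]
}}

```text
time_s: 21.85
position: [0.5922, -0.3843, 0.1724]
ee_rot: [[-0.098, 0.99, -0.1], [0.681, 0.14, 0.718], [0.725, 0.002, -0.688]]
contact_force: [0.4, 1.0, 1.9]
grip_width: 0.0601
```

>>> {"api": "apply_moves", "payload": {
  "commands": [
    [[-0.001, 0, 0.001], [0, 0, 0]],
    [[0, 0, 0], [0, 0, 0]],
    [[0, 0, 0], [0, 0, 0]]
  ]
}}

```text
time_s: 22.15
position: [0.5923, -0.3841, 0.1718]
ee_rot: [[-0.098, 0.99, -0.1], [0.681, 0.14, 0.719], [0.726, 0.003, -0.688]]
contact_force: [-0.5, 1.1, 7.0]
grip_width: 0.0602
```

>>> {"api": "apply_moves", "payload": {
  "commands": [
    [[0, 0, 0], [0, 0, 0]],
    [[0, 0, 0], [0, 0, 0]],
    [[0, 0, 0], [0, 0, 0]],
    [[0, 0, 0], [0, 0, 0]],
    [[0, 0, 0], [0, 0, 0]],
    [[0, 0, 0], [0, 0, 0]]
  ],
  "gripper": 1
}}

```text
time_s: 22.75
position: [0.5921, -0.3842, 0.1702]
ee_rot: [[-0.097, 0.99, -0.1], [0.681, 0.14, 0.719], [0.726, 0.001, -0.688]]
contact_force: [0.5, 0.3, 0.2]
grip_width: 0.0925
```

```bash
python3 - <<'E'
from h import *
c=snap('wrist','w11')
s=ctrl.observe();R=s['ee_rot'];p=s['position'];print(p,s['contact_force'],s['grip_width'])
Ct=np.array([.051,0,.025]);C=p+R@Ct
way=[(p-R[:,2]*.015,R)]
C=C-R[:,2]*.015
for k in range(1,9):
    R2=R@Ro.from_rotvec([0,-.1*k,0]).as_matrix();way.append((C-R2@Ct,R2))
way.append((way[-1][0]+np.array([0,0,.06]),down(8)))
plan(way)
E
```

```text
[ 0.5921 -0.3842  0.1702] [ 0.0592 -0.3147 -0.4294] 0.0925658545519833
[[[0.0,0.0,-0.015],[0.0,0.0,0.0]],[[0.003,0.0,-0.005],[0.0,-0.1,0.0]],[[0.003,0.0,-0.005],[0.0,-0.1,0.0]],[[0.002,0.0,-0.005],[0.0,-0.1,0.0]],[[0.003,0.0,-0.005],[0.0,-0.1,0.0]],[[0.003,0.0,-0.005],[0.0,-0.1,0.0]],[[0.003,0.0,-0.005],[0.0,-0.1,0.0]],[[0.002,0.0,-0.005],[0.0,-0.1,0.0]]]
[[[0.003,0.0,-0.005],[0.0,-0.1,0.0]],[[0.0,0.0,-0.03],[0.0,-0.01,0.0]],[[0.001,0.0,-0.03],[0.0,0.0,0.0]]]
end [ 0.5932 -0.3927  0.285 ] jaw 8.021307337447839
```

View pics/w11.png

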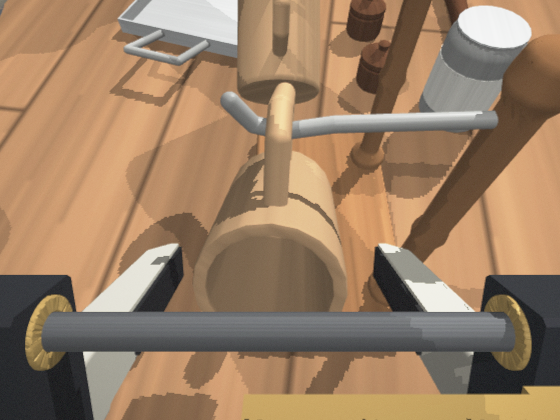

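>>> {"api": "apply_moves", "payload": {
  "commands": [
    [[0, 0, -0.015], [0, 0, 0]],
    [[0.003, 0, -0.005], [0, -0.1, 0]],
    [[0.003, 0, -0.005], [0, -0.1, 0]],
    [[0.002, 0, -0.005], [0, -0.1, 0]],
    [[0.003, 0, -0.005], [0, -0.1, 0]],
    [[0.003, 0, -0.005], [0, -0.1, 0]],
    [[0.003, 0, -0.005], [0, -0.1, 0]],
    [[0.002, 0, -0.005], [0, -0.1, 0]]
  ]
}}

```text
time_s: 23.6
position: [0.5938, -0.3959, 0.2212]
ee_rot: [[-0.139, 0.99, -0.012], [0.985, 0.14, 0.106], [0.106, 0.003, -0.994]]
contact_force: [0.1, 0.3, 0.5]
grip_width: 0.0929
```

>>> {"api": "apply_moves", "payload": {
  "commands": [
    [[0.003, 0, -0.005], [0, -0.1, 0]],
    [[0, 0, -0.03], [0, -0.01, 0]],
    [[0, 0, -0.03], [0, 0, 0]],
    [[0, 0, -0.02], [0, 0, 0]],
    [[0, 0, 0], [0, 0, 0]]
  ]
}}

```text
time_s: 24.1
position: [0.5945, -0.3944, 0.3103]
ee_rot: [[-0.14, 0.99, 0.007], [0.99, 0.14, -0.002], [-0.003, 0.006, -1.0]]
contact_force: [0.5, -0.9, 1.2]
grip_width: 0.093
```

```bash
python3 - <<'E'
from h import *
c=snap('wrist','w12');c=snap('side','s12');c=snap('top','t12')
s=ctrl.observe();R=s['ee_rot'];p=s['position'];print(s['time_s'],p,s['contact_force'],s['joint_positions'])
E
```

```text
24.25 [ 0.593  -0.3935  0.3036] [-0.4051  1.464  -0.3204] [-0.659   0.4296  1.026   0.0022  1.6881 -0.7987]
```

View pics/w12.png

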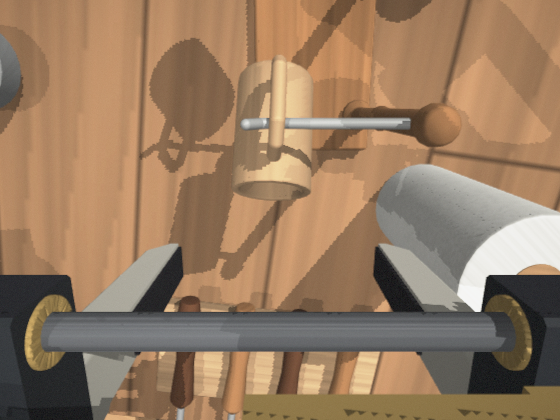

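View pics/t12.png

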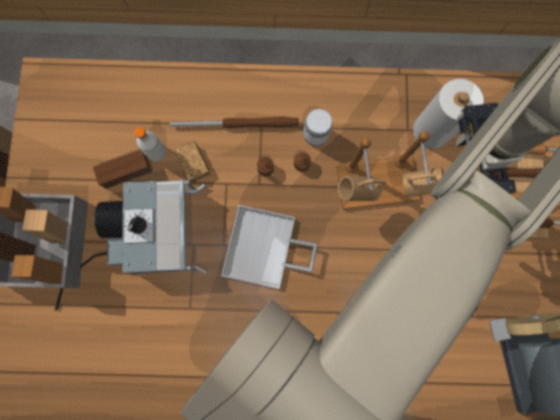

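```bash
python3 - <<'E'
from h import *
import pickle
c=pickle.load(open('top0.pkl','rb'));W=cloud(c);Z=W[...,2]
P=W[100:155,295:340].reshape(-1,3);k=P[(P[:,2]>.1)&(P[:,2]<.12)];print('tin',len(k),k.min(0),k.max(0),circ(k))
c=snap('top');W=cloud(c);Z=W[...,2]
for n,b in dict(pot0=(250,283,150,180),pot1=(288,315,148,174)).items():
    P=W[b[2]:b[3],b[0]:b[1]].reshape(-1,3);P=P[(P[:,2]>.045)&(P[:,2]<.07)];print(n,P.mean(0))
plan([((.66,-.10,.31),down(60)),((.667,-.044,.15),down(90))])
E
```

```text
tin 516 [ 0.7215 -0.1171  0.1001] [ 0.79   -0.0493  0.1166] (array([ 0.7553, -0.0828]), np.float64(0.024825444513655832))
pot0 [0.6495 0.0582 0.0493]
pot1 [ 0.6666 -0.0424  0.0494]
[[[0.035,0.013,-0.001],[0.0,0.0,-0.11]],[[0.033,0.017,-0.001],[0.0,0.0,-0.11]],[[0.031,0.021,-0.001],[0.0,0.0,-0.11]],[[0.029,0.024,-0.001],[0.0,0.0,-0.12]],[[0.026,0.028,-0.001],[0.0,0.0,-0.11]],[[0.023,0.03,0.0],[0.0,0.0,-0.12]],[[0.019,0.033,-0.001],[0.0,0.0,-0.11]],[[0.015,0.034,0.0],[0.0,0.0,-0.12]]]
[[[0.004,0.01,0.032],[0.0,0.0,-0.1]],[[0.003,0.011,0.032],[0.0,0.0,-0.11]],[[0.002,0.011,0.032],[0.0,0.0,-0.1]],[[0.001,0.011,0.032],[0.0,0.0,-0.11]],[[0.0,0.012,0.032],[0.0,0.0,-0.1]]]
end [ 0.667  -0.0437  0.1501] jaw 89.94743194219399
```

```bash
python3 - <<'E'
from h import *
plan([((.64,-.12,.31),down(50)),((.6672,-.0435,.15),down(75)),((.6672,-.0435,.034),None)])
E
```

```text
[[[0.038,0.012,-0.001],[0.0,0.0,-0.1]],[[0.036,0.016,-0.001],[0.0,0.0,-0.11]],[[0.034,0.02,-0.001],[0.0,0.0,-0.1]],[[0.032,0.023,-0.001],[0.0,0.0,-0.11]],[[0.03,0.026,-0.001],[0.0,0.0,-0.1]],[[0.027,0.029,-0.001],[0.0,0.0,-0.11]],[[0.023,0.033,0.0],[0.0,0.0,-0.1]],[[0.006,0.015,0.032],[0.0,0.0,-0.09]]]
[[[0.004,0.016,0.032],[0.0,0.0,-0.09]],[[0.003,0.016,0.032],[0.0,0.0,-0.09]],[[0.001,0.016,0.032],[0.0,0.0,-0.08]],[[0.001,0.016,0.032],[0.0,0.0,-0.09]],[[0.0,0.0,0.039],[0.0,0.0,0.0]],[[0.0,0.0,0.039],[0.0,0.0,0.0]],[[-0.001,-0.001,0.038],[0.0,0.0,0.0]]]
end [ 0.6675 -0.0437  0.0341] jaw 75.05045892677705
```

>>> {"api": "apply_moves", "payload": {
  "commands": [
    [[0.038, 0.012, -0.002], [0, 0, -0.1]],
    [[0.036, 0.016, -0.001], [0, 0, -0.11]],
    [[0.034, 0.02, -0.001], [0, 0, -0.1]],
    [[0.032, 0.023, -0.001], [0, 0, -0.11]],
    [[0.03, 0.026, -0.001], [0, 0, -0.1]],
    [[0.027, 0.029, -0.001], [0, 0, -0.11]],
    [[0.023, 0.033, 0], [0, 0, -0.1]],
    [[0.006, 0.015, 0.032], [0, 0, -0.09]]
  ]
}}

```text
time_s: 25.1
position: [0.6481, -0.1014, 0.2842]
ee_rot: [[-0.823, 0.568, 0.007], [0.568, 0.823, 0.002], [-0.005, 0.006, -1.0]]
contact_force: [0.2, 0.3, 1.1]
grip_width: 0.093
```

>>> {"api": "apply_moves", "payload": {
  "commands": [
    [[0.004, 0.016, 0.032], [0, 0, -0.09]],
    [[0.003, 0.016, 0.032], [0, 0, -0.09]],
    [[0.001, 0.016, 0.032], [0, 0, -0.08]],
    [[0.001, 0.016, 0.032], [0, 0, -0.09]],
    [[0, 0, 0], [0, 0, 0]],
    [[0, 0, 0], [0, 0, 0]]
  ]
}}

```text
time_s: 25.7
position: [0.6665, -0.0434, 0.1514]
ee_rot: [[-0.966, 0.26, -0.003], [0.26, 0.966, 0.002], [0.003, 0.001, -1.0]]
contact_force: [0.4, -0.4, 0.6]
grip_width: 0.0929
```

```bash
python3 - <<'E'
from h import *
c=snap('wrist','w13');W=cloud(c);Z=W[...,2]
s=ctrl.observe();print(s['time_s'],s['position'],s['joint_positions'])
for x,y in [(.667,-.044),(.65,.059)]:
    P=W[(np.hypot(W[...,0]-x,W[...,1]-y)<.04)&(Z>.03)&(Z<.07)]
    print(len(P),P.min(0),P.max(0),P[P[:,2]>.05].mean(0),circ(P[(P[:,2]>.034)&(P[:,2]<.042)]))
E
```

```text
25.75 [ 0.6677 -0.0441  0.1535] [-0.1435  0.3675  1.3775  0.0018  1.396  -1.4513]
3407 [ 0.6434 -0.0655  0.03  ] [ 0.6905 -0.0181  0.0578] [ 0.6667 -0.0417  0.0555] (array([ 0.6668, -0.0417]), np.float64(0.021230138318218062))
3955 [0.6263 0.0375 0.03  ] [0.6736 0.085  0.0589] [0.6498 0.0608 0.0554] (array([0.65 , 0.061]), np.float64(0.021309379708104925))
```

View pics/w13.png

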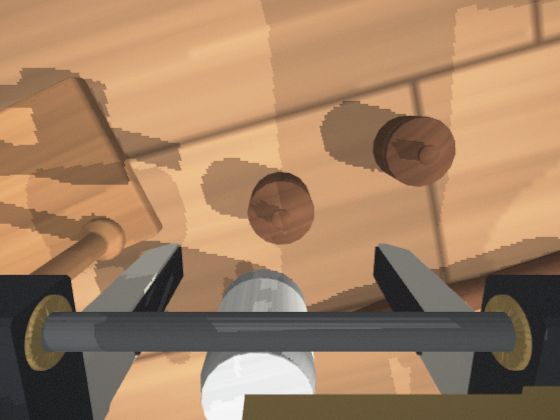

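>>> {"api": "apply_moves", "payload": {
  "commands": [
    [[0, 0.002, 0.04], [0, 0, 0]],
    [[0, 0, 0.04], [0, 0, 0]],
    [[0, 0, 0.027], [0, 0, 0]],
    [[0, 0, 0.012], [0, 0, 0]],
    [[0, 0, 0], [0, 0, 0]],
    [[0, 0, 0], [0, 0, 0]]
  ]
}}

```text
time_s: 26.35
position: [0.6701, -0.042, 0.0366]
ee_rot: [[-0.966, 0.259, 0.004], [0.259, 0.966, 0.001], [-0.004, 0.003, -1.0]]
contact_force: [-0.5, 0.5, 0.7]
grip_width: 0.0931
```

>>> {"api": "apply_moves", "payload": {
  "commands": [
    [[0, 0, 0], [0, 0, 0]],
    [[0, 0, 0], [0, 0, 0]],
    [[0, 0, 0], [0, 0, 0]],
    [[0, 0, 0], [0, 0, 0]],
    [[0, 0, 0], [0, 0, 0]],
    [[0, 0, 0], [0, 0, 0]],
    [[0, 0, 0], [0, 0, 0]]
  ],
  "gripper": 0
}}

```text
time_s: 27.05
position: [0.6683, -0.0412, 0.0339]
ee_rot: [[-0.966, 0.258, 0.001], [0.258, 0.966, 0.002], [-0.0, 0.002, -1.0]]
contact_force: [-0.2, -0.0, 0.2]
grip_width: 0.0475
```

```bash
python3 - <<'E'
from h import *
s=ctrl.observe();print(s['time_s'],s['position'],s['grip_width'])
p=s['position']
plan([((p[0],p[1],p[2]+.08),None),((.4705,.0637,p[2]+.09),down(79)),((.4705,.0637,p[2]+.006),None)])
E
```

```text
27.05 [ 0.6683 -0.0412  0.0339] 0.047468540278825744
[[[0.0,0.0,-0.027],[0.0,0.0,0.0]],[[0.0,0.0,-0.026],[0.0,0.0,0.0]],[[0.0,0.0,-0.027],[0.0,0.0,0.0]],[[0.036,0.008,-0.002],[0.0,0.0,-0.01]],[[0.036,0.009,-0.002],[0.0,0.0,-0.01]],[[0.036,0.009,-0.001],[0.0,0.0,-0.01]],[[0.036,0.01,-0.002],[0.0,0.0,-0.01]],[[0.036,0.01,-0.001],[0.0,0.0,-0.01]]]
[[[0.037,0.01,-0.002],[0.0,0.0,-0.02]],[[0.0,0.0,0.028],[0.0,0.0,0.0]],[[0.0,0.0,0.028],[0.0,0.0,0.0]],[[0.0,0.0,0.028],[0.0,0.0,0.0]]]
end [0.4703 0.0639 0.0399] jaw 79.07214331889955
```

>>> {"api": "apply_moves", "payload": {
  "commands": [
    [[0, 0, -0.027], [0, 0, 0]],
    [[0, 0, -0.027], [0, 0, 0]],
    [[0, 0, -0.027], [0, 0, 0]],
    [[0.036, 0.008, -0.002], [0, 0, -0.01]],
    [[0.036, 0.009, -0.002], [0, 0, -0.01]],
    [[0.036, 0.009, -0.001], [0, 0, -0.01]],
    [[0.036, 0.01, -0.002], [0, 0, -0.01]],
    [[0.036, 0.01, -0.001], [0, 0, -0.01]]
  ]
}}

```text
time_s: 27.85
position: [0.503, 0.0467, 0.1228]
ee_rot: [[-0.978, 0.209, 0.001], [0.209, 0.978, 0.002], [-0.0, 0.002, -1.0]]
contact_force: [-0.5, -0.7, 0.2]
grip_width: 0.0479
```

>>> {"api": "apply_moves", "payload": {
  "commands": [
    [[0.037, 0.01, -0.002], [0, 0, -0.02]],
    [[0, 0, 0], [0, 0, 0]],
    [[0, 0, 0], [0, 0, 0]]
  ]
}}

```text
time_s: 28.15
position: [0.47, 0.064, 0.1251]
ee_rot: [[-0.982, 0.189, 0.002], [0.189, 0.982, 0.002], [-0.001, 0.002, -1.0]]
contact_force: [0.4, -0.6, -0.9]
grip_width: 0.0476
```

```bash
python3 - <<'E'
from h import *
s=ctrl.observe();print(s['time_s'],s['position'],s['grip_width'],s['joint_positions'])
c=snap('wrist','w14');c=snap('top','t14')
p=s['position']
plan([((.4705,.0637,.042),None)],step=.03)
E
```

```text
28.15 [0.47   0.064  0.1251] 0.04761161573204323 [ 0.0258 -0.1255  1.9657  0.0019  1.2994 -1.3557]
[[[0.0,0.0,0.028],[0.0,0.0,0.0]],[[0.0,0.0,0.028],[0.0,0.0,0.0]],[[0.001,0.0,0.027],[0.0,0.0,0.0]]]
end [0.4705 0.0638 0.0424] jaw 79.05471877663433
```

View pics/w14.png

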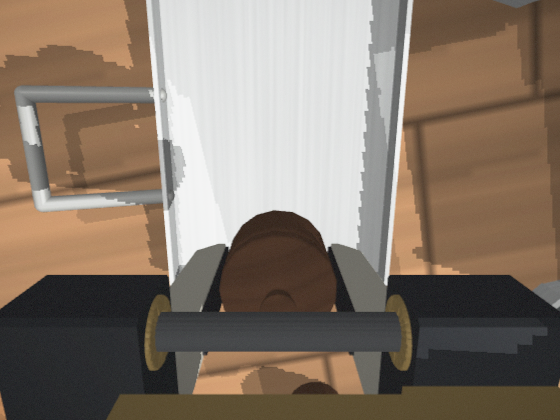

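View pics/t14.png

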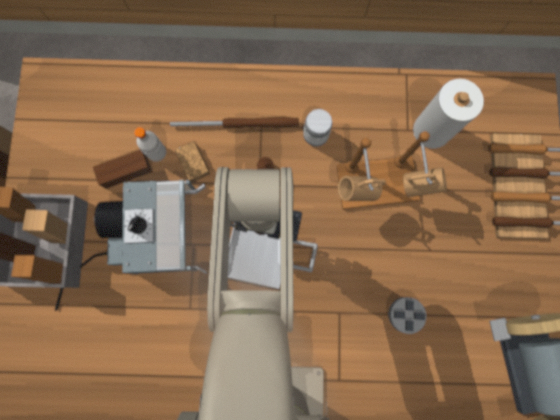

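>>> {"api": "apply_moves", "payload": {
  "commands": [
    [[0, 0, 0.028], [0, 0, 0]],
    [[0, 0, 0.028], [0, 0, 0]],
    [[0.001, 0, 0.02], [0, 0, 0]],
    [[0, 0, 0.007], [0, 0, 0]],
    [[0, 0, 0], [0, 0, 0]]
  ]
}}

```text
time_s: 28.75
position: [0.4691, 0.0636, 0.041]
ee_rot: [[-0.982, 0.19, -0.001], [0.19, 0.982, 0.002], [0.002, 0.002, -1.0]]
contact_force: [-0.2, 0.7, -0.2]
grip_width: 0.0474
```

>>> {"api": "apply_moves", "payload": {
  "commands": [
    [[0, 0, 0.002], [0, 0, 0]],
    [[0, 0, 0.002], [0, 0, 0]],
    [[0, 0, 0], [0, 0, 0]]
  ]
}}

```text
time_s: 29.05
position: [0.4702, 0.064, 0.0387]
ee_rot: [[-0.982, 0.19, 0.002], [0.19, 0.982, 0.002], [-0.002, 0.002, -1.0]]
contact_force: [-0.3, 0.0, -1.2]
grip_width: 0.048
```

>>> {"api": "apply_moves", "payload": {
  "commands": [
    [[0, 0, 0.001], [0, 0, 0]],
    [[0, 0, 0.001], [0, 0, 0]],
    [[0, 0, 0], [0, 0, 0]]
  ]
}}

```text
time_s: 29.35
position: [0.4699, 0.0641, 0.0368]
ee_rot: [[-0.982, 0.189, 0.002], [0.19, 0.982, 0.002], [-0.001, 0.002, -1.0]]
contact_force: [-1.6, 0.0, 4.7]
grip_width: 0.0478
```

>>> {"api": "apply_moves", "payload": {
  "commands": [
    [[0, 0, 0], [0, 0, 0]],
    [[0, 0, 0], [0, 0, 0]],
    [[0, 0, 0], [0, 0, 0]],
    [[0, 0, 0], [0, 0, 0]]
  ],
  "gripper": 0.75
}}

```text
time_s: 29.75
position: [0.4694, 0.064, 0.0359]
ee_rot: [[-0.982, 0.19, 0.001], [0.19, 0.982, 0.002], [-0.0, 0.002, -1.0]]
contact_force: [-0.8, 0.7, -0.1]
grip_width: 0.069
```

```bash
python3 - <<'E'
from h import *
s=ctrl.observe();print(s['time_s'],s['position'],s['grip_width'],s['contact_force'])
p=s['position']
plan([((p[0],p[1],.13),None),((.650,.0605,.15),down(95))])
E
```

```text
29.75 [0.4694 0.064  0.0359] 0.0690075341309736 [-0.7826  0.6949 -0.0863]
[[[0.0,0.0,-0.031],[0.0,0.0,0.0]],[[0.0,0.0,-0.032],[0.0,0.0,0.0]],[[0.0,0.0,-0.031],[0.0,0.0,0.0]],[[-0.036,0.006,-0.004],[0.0,0.0,-0.06]],[[-0.036,0.004,-0.004],[0.0,0.0,-0.05]],[[-0.036,0.002,-0.004],[0.0,0.0,-0.06]],[[-0.036,0.0,-0.004],[0.0,0.0,-0.05]],[[-0.036,-0.001,-0.004],[0.0,0.0,-0.06]]]
end [0.65   0.0605 0.15  ] jaw 95.11183237788534
```

>>> {"api": "apply_moves", "payload": {
  "commands": [
    [[0, 0, -0.031], [0, 0, 0]],
    [[0, 0, -0.032], [0, 0, 0]],
    [[0, 0, -0.031], [0, 0, 0]],
    [[-0.035, 0.006, -0.004], [0, 0, 0]],
    [[-0.036, 0.006, -0.004], [0, 0, 0]],
    [[-0.036, 0.006, -0.004], [0, 0, 0]],
    [[-0.036, 0.006, -0.004], [0, 0, 0]],
    [[-0.035, 0.007, -0.004], [0, 0, 0]]
  ],
  "gripper": 1
}}

```text
time_s: 30.55
position: [0.6513, 0.0603, 0.1499]
ee_rot: [[-0.982, 0.19, 0.001], [0.19, 0.982, 0.002], [-0.0, 0.002, -1.0]]
contact_force: [0.5, 0.4, -0.3]
grip_width: 0.0931
```

```bash
python3 - <<'E'
from h import *
c=snap('wrist');c=snap('wrist','w15');W=cloud(c);Z=W[...,2]
s=ctrl.observe();print(s['time_s'],s['position'],s['joint_positions'])
P=W[(np.hypot(W[...,0]-.65,W[...,1]-.06)<.06)&(Z>.03)&(Z<.07)]
print(len(P),P.min(0),P.max(0),P[P[:,2]>.05].mean(0),circ(P[(P[:,2]>.034)&(P[:,2]<.042)]))
k=P[P[:,2]>.05].mean(0)
plan([((k[0],k[1],.034),None)])
E
```

```text
30.65 [0.6529 0.0601 0.149 ] [ 0.0126  0.3351  1.426   0.002   1.3791 -1.3672]
3498 [0.6262 0.0377 0.03  ] [0.6737 0.0853 0.0583] [0.6497 0.0615 0.0555] (array([0.65  , 0.0615]), np.float64(0.021200971050729843))
[[[0.001,0.0,0.038],[0.0,0.0,0.0]],[[0.001,0.0,0.039],[0.0,0.0,0.0]],[[0.002,0.001,0.038],[0.0,0.0,0.0]]]
end [0.6494 0.0621 0.034 ] jaw 79.03863994432447
```

>>> {"api": "apply_moves", "payload": {
  "commands": [
    [[0.001, 0, 0.038], [0, 0, 0]],
    [[0.001, 0, 0.039], [0, 0, 0]],
    [[0.001, 0.001, 0.025], [0, 0, 0]],
    [[0, 0, 0.013], [0, 0, 0]],
    [[0, 0, 0], [0, 0, 0]],
    [[0, 0, 0], [0, 0, 0]]
  ]
}}

```text
time_s: 31.25
position: [0.648, 0.0623, 0.0364]
ee_rot: [[-0.982, 0.19, 0.002], [0.19, 0.982, 0.002], [-0.002, 0.002, -1.0]]
contact_force: [-0.3, -0.1, -0.1]
grip_width: 0.0928
```

>>> {"api": "apply_moves", "payload": {
  "commands": [
    [[0, 0, 0], [0, 0, 0]],
    [[0, 0, 0], [0, 0, 0]],
    [[0, 0, 0], [0, 0, 0]],
    [[0, 0, 0], [0, 0, 0]],
    [[0, 0, 0], [0, 0, 0]],
    [[0, 0, 0], [0, 0, 0]],
    [[0, 0, 0], [0, 0, 0]]
  ],
  "gripper": 0
}}

```text
time_s: 31.95
position: [0.6473, 0.0622, 0.0351]
ee_rot: [[-0.982, 0.19, 0.001], [0.19, 0.982, 0.002], [-0.001, 0.002, -1.0]]
contact_force: [0.0, -0.7, 1.4]
grip_width: 0.0471
```

```bash
python3 - <<'E'
from h import *
s=ctrl.observe();print(s['time_s'],s['position'],s['grip_width'])
p=s['position']
plan([((p[0],p[1],.15),None),((.3823,.0811,.15),down(79))])
E
```

```text
31.95 [0.6473 0.0622 0.0351] 0.047050215806473686
[[[0.0,0.0,-0.038],[0.0,0.0,0.0]],[[0.0,0.0,-0.038],[0.0,0.0,0.0]],[[0.0,0.0,-0.039],[0.0,0.0,0.0]],[[0.038,-0.005,0.0],[0.0,0.0,0.0]],[[0.038,-0.004,0.0],[0.0,0.0,0.0]],[[0.038,-0.005,0.0],[0.0,0.0,0.0]],[[0.037,-0.004,0.0],[0.0,0.0,0.0]],[[0.038,-0.005,0.0],[0.0,0.0,0.0]]]
[[[0.037,-0.004,0.0],[0.0,0.0,0.0]],[[0.038,-0.005,0.0],[0.0,0.0,0.0]]]
end [0.3819 0.0807 0.1499] jaw 79.06808902295157
```

>>> {"api": "apply_moves", "payload": {
  "commands": [
    [[0, 0, -0.038], [0, 0, 0]],
    [[0, 0, -0.038], [0, 0, 0]],
    [[0, 0, -0.039], [0, 0, 0]],
    [[0.038, -0.005, 0], [0, 0, 0]],
    [[0.038, -0.004, 0], [0, 0, 0]],
    [[0.038, -0.005, 0], [0, 0, 0]],
    [[0.037, -0.004, 0], [0, 0, 0]],
    [[0.038, -0.005, 0], [0, 0, 0]]
  ]
}}

```text
time_s: 32.75
position: [0.4557, 0.0754, 0.1496]
ee_rot: [[-0.982, 0.19, 0.001], [0.19, 0.982, 0.002], [-0.0, 0.002, -1.0]]
contact_force: [0.9, 0.4, 0.3]
grip_width: 0.0472
```

>>> {"api": "apply_moves", "payload": {
  "commands": [
    [[0.037, -0.004, 0], [0, 0, 0]],
    [[0.038, -0.005, 0], [0, 0, 0]],
    [[0, 0, 0], [0, 0, 0]],
    [[0, 0, 0], [0, 0, 0]]
  ]
}}

```text
time_s: 33.15
position: [0.3818, 0.0808, 0.1502]
ee_rot: [[-0.982, 0.189, 0.003], [0.189, 0.982, 0.002], [-0.002, 0.003, -1.0]]
contact_force: [0.5, -0.0, -0.1]
grip_width: 0.0479
```

```bash
python3 - <<'E'
from h import *
s=ctrl.observe();print(s['time_s'],s['position'],s['grip_width'],s['joint_positions'])
c=snap('side','s16');c=snap('wrist','w16')
E
```

```text
33.15 [0.3818 0.0808 0.1502] 0.04791217285992831 [ 0.0752 -0.4175  2.1556  0.0019  1.4006 -1.3056]
```

View pics/s16.png

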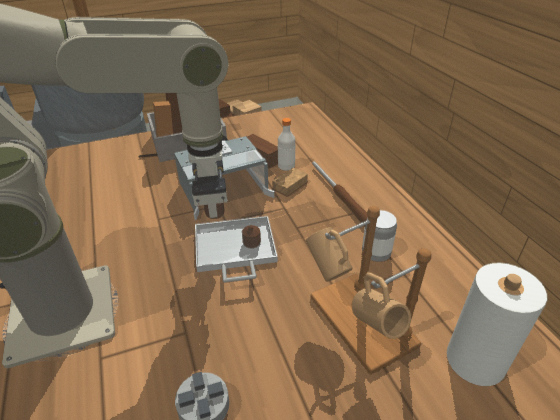

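View pics/w16.png

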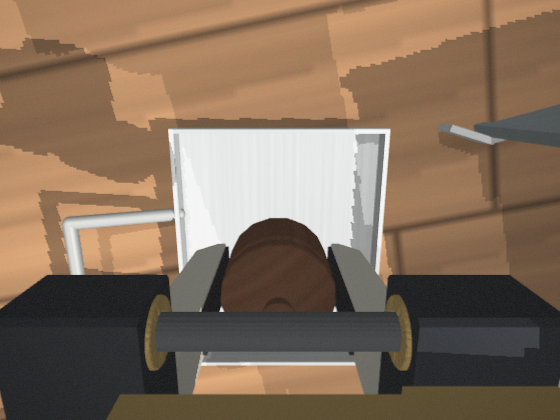

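>>> {"api": "apply_moves", "payload": {
  "commands": [
    [[0, 0, 0.035], [0, 0, 0]],
    [[0, 0, 0.035], [0, 0, 0]],
    [[0, 0, 0.025], [0, 0, 0]],
    [[0, 0, 0.013], [0, 0, 0]],
    [[0, 0, 0], [0, 0, 0]],
    [[0, 0, 0], [0, 0, 0]]
  ]
}}

```text
time_s: 33.85
position: [0.3827, 0.0808, 0.0421]
ee_rot: [[-0.982, 0.19, 0.0], [0.19, 0.982, 0.002], [0.0, 0.002, -1.0]]
contact_force: [0.2, -0.4, 0.1]
grip_width: 0.0476
```

>>> {"api": "apply_moves", "payload": {
  "commands": [
    [[0, 0, 0.002], [0, 0, 0]],
    [[0, 0, 0.001], [0, 0, 0]],
    [[0, 0, 0], [0, 0, 0]]
  ]
}}

```text
time_s: 34.15
position: [0.3825, 0.0809, 0.0394]
ee_rot: [[-0.982, 0.19, 0.002], [0.19, 0.982, 0.002], [-0.002, 0.002, -1.0]]
contact_force: [-0.7, -0.8, 0.3]
grip_width: 0.0478
```

>>> {"api": "apply_moves", "payload": {
  "commands": [
    [[0, 0, 0.001], [0, 0, 0]],
    [[0, 0, 0.001], [0, 0, 0]],
    [[0, 0, 0], [0, 0, 0]]
  ]
}}

```text
time_s: 34.45
position: [0.3825, 0.0809, 0.0379]
ee_rot: [[-0.982, 0.189, 0.002], [0.189, 0.982, 0.002], [-0.001, 0.002, -1.0]]
contact_force: [-4.3, -0.9, 10.2]
grip_width: 0.0478
```

>>> {"api": "apply_moves", "payload": {
  "commands": [
    [[0, 0, 0], [0, 0, 0]],
    [[0, 0, 0], [0, 0, 0]],
    [[0, 0, 0], [0, 0, 0]],
    [[0, 0, 0], [0, 0, 0]]
  ],
  "gripper": 0.75
}}

```text
time_s: 34.85
position: [0.3819, 0.0809, 0.0368]
ee_rot: [[-0.982, 0.19, 0.001], [0.19, 0.982, 0.002], [-0.0, 0.002, -1.0]]
contact_force: [-0.4, 0.1, 0.1]
grip_width: 0.069
```

>>> {"api": "apply_moves", "payload": {
  "commands": [
    [[0, 0, -0.03], [0, 0, 0]],
    [[0, 0, -0.035], [0, 0, 0]],
    [[0, 0, -0.035], [0, 0, 0]],
    [[0, -0.03, -0.03], [0, 0, 0]],
    [[0, -0.04, -0.03], [0, 0, 0]],
    [[0, -0.04, 0], [0, 0, 0]],
    [[0, -0.04, 0], [0, 0, 0]],
    [[0, 0, 0], [0, 0, 0]]
  ]
}}

```text
time_s: 35.65
position: [0.3527, -0.0706, 0.1969]
ee_rot: [[-0.981, 0.195, 0.002], [0.195, 0.981, 0.0], [-0.001, 0.0, -1.0]]
contact_force: [-0.3, -0.3, 0.5]
grip_width: 0.0697
```

```bash
python3 - <<'E'
from h import *
s=ctrl.observe();print(s['time_s'],s['position'],s['contact_force'])
c=snap('wrist','w17');c=snap('top','t17');W=cloud(c);Z=W[...,2]
P=W[195:300,215:325].reshape(-1,3)
b=P[(P[:,2]>.026)&(P[:,2]<.05)&(P[:,1]<-.03)];print('bar',len(b),b.mean(0),cv2.minAreaRect(b[:,:2].astype(np.float32)))
t=P[(P[:,2]>.012)&(P[:,2]<.026)&(P[:,1]>-.02)];print(cv2.minAreaRect(t[:,:2].astype(np.float32)))
E
```

```text
35.65 [ 0.3527 -0.0706  0.1969] [-0.3172 -0.2636  0.5474]
bar 0 [nan nan nan] ((0.0, 0.0), (0.0, 0.0), 0.0)
((0.42576688528060913, 0.06862777471542358), (0.1663990169763565, 0.20033317804336548), 79.04457092285156)<stdin>:5: RuntimeWarning: Mean of empty slice.
  ret = um.true_divide(
```

View pics/t17.png

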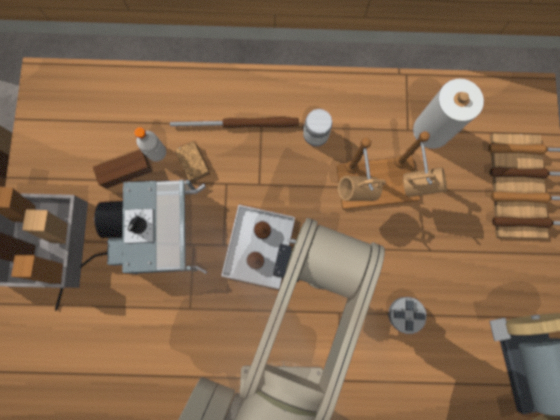

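View pics/w17.png

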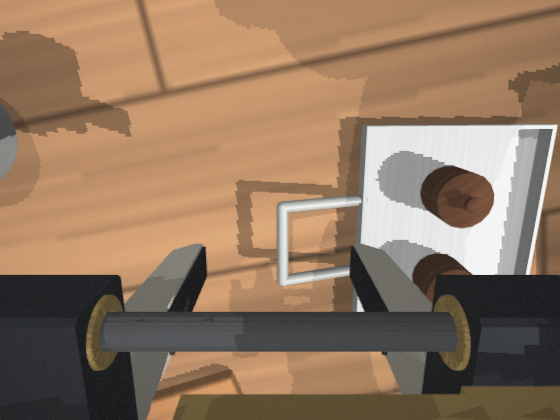

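```bash
cat > tray.py <<'E'
from h import *
def traybar(c,box=(.3,.5,-.15,.0)):
    W=cloud(c);Z=W[...,2]
    P=W[(Z>.028)&(Z<.046)&(W[...,0]>box[0])&(W[...,0]<box[1])&(W[...,1]>box[2])&(W[...,1]<box[3])]
    return P
E
python3 - <<'E'
from tray import *
c=snap('wrist');P=traybar(c);print(len(P),P.min(0),P.max(0),cv2.minAreaRect(P[:,:2].astype(np.float32)))
import collections
W=cloud(c);Z=W[...,2]
P=W[(Z>.01)&(Z<.026)&(W[...,1]<.0)&(W[...,1]>-.04)];print('tray front wall',len(P),np.polyfit(P[:,0],P[:,1],1))
T=np.array([.4264,.0724]);ty=np.array([.1925,.981]);print(T-.152*ty)
plan([((.37,-.09,.2),down(40)),((.397,-.0767,.15),down(-11))])
E
```

```text
1681 [ 0.358  -0.0873  0.028 ] [ 0.4397 -0.0305  0.0421] ((0.399276465177536, -0.05837509036064148), (0.045644715428352356, 0.07773873209953308), 79.3846206665039)
tray front wall 908 [-0.0997  0.0244]
[ 0.3971 -0.0767]
[[[-0.003,-0.003,-0.001],[0.0,0.0,0.11]],[[-0.004,-0.003,-0.001],[0.0,0.0,0.11]],[[-0.004,-0.003,0.0],[0.0,0.0,0.12]],[[-0.005,-0.002,-0.001],[0.0,0.0,0.11]],[[-0.004,-0.001,0.0],[0.0,0.0,0.12]],[[-0.005,-0.001,-0.001],[0.0,0.0,0.11]],[[-0.001,0.004,0.007],[0.0,0.0,0.13]],[[0.0,0.004,0.007],[0.0,0.0,0.13]]]
[[[0.0,0.004,0.007],[0.0,0.0,0.13]],[[0.001,0.004,0.007],[0.0,0.0,0.13]],[[0.001,0.005,0.007],[0.0,0.0,0.12]],[[0.001,0.004,0.008],[0.0,0.0,0.13]],[[0.002,0.004,0.007],[0.0,0.0,0.12]]]
end [ 0.397  -0.0772  0.1504] jaw -10.954989461622173
```

>>> {"api": "apply_moves", "payload": {
  "commands": [
    [[-0.003, -0.003, -0.001], [0, 0, 0.11]],
    [[-0.004, -0.003, -0.001], [0, 0, 0.11]],
    [[-0.004, -0.003, 0], [0, 0, 0.12]],
    [[-0.005, -0.002, -0.001], [0, 0, 0.11]],
    [[-0.004, -0.001, 0], [0, 0, 0.12]],
    [[-0.005, -0.001, -0.001], [0, 0, 0.11]],
    [[-0.001, 0.004, 0.007], [0, 0, 0.13]],
    [[0, 0.004, 0.007], [0, 0, 0.13]]
  ],
  "gripper": 1
}}

```text
time_s: 36.6
position: [0.3778, -0.0846, 0.1862]
ee_rot: [[-0.424, 0.906, 0.001], [0.906, 0.424, 0.002], [0.002, 0.002, -1.0]]
contact_force: [-0.3, 0.2, 0.9]
grip_width: 0.0928
```

>>> {"api": "apply_moves", "payload": {
  "commands": [
    [[0, 0.004, 0.007], [0, 0, 0.13]],
    [[0.001, 0.004, 0.007], [0, 0, 0.13]],
    [[0.001, 0.005, 0.007], [0, 0, 0.12]],
    [[0.001, 0.004, 0.008], [0, 0, 0.13]],
    [[0.002, 0.004, 0.007], [0, 0, 0.12]],
    [[0, 0, 0], [0, 0, 0]],
    [[0, 0, 0], [0, 0, 0]]
  ]
}}

```text
time_s: 37.3
position: [0.397, -0.0762, 0.1503]
ee_rot: [[0.183, 0.983, -0.0], [0.983, -0.183, 0.002], [0.002, -0.001, -1.0]]
contact_force: [0.1, 0.1, -0.5]
grip_width: 0.0933
```

```bash
python3 - <<'E'
from tray import *
s=ctrl.observe();print(s['time_s'],s['position'],s['joint_positions'])
c=snap('wrist','w18');P=traybar(c);print(len(P),P.min(0),P.max(0),cv2.minAreaRect(P[:,:2].astype(np.float32)))
R=s['ee_rot'];Q=(P-s['position'])@R;print('tool frame',Q.min(0),Q.max(0))
E
```

```text
37.3 [ 0.397  -0.0762  0.1503] [-0.3186 -0.3661  2.1174  0.0023  1.3912 -0.1351]
2682 [ 0.3578 -0.0862  0.028 ] [ 0.4397 -0.0295  0.0421] ((0.39930686354637146, -0.057927511632442474), (0.04533838853240013, 0.07770346105098724), 78.9913558959961)
tool frame [-0.0046 -0.0399  0.1082] [0.041  0.0378 0.1224]
```

View pics/w18.png

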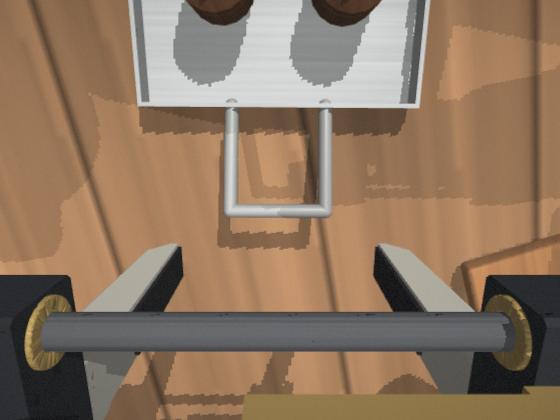

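>>> {"api": "apply_moves", "payload": {
  "commands": [
    [[0.002, -0.001, 0.035], [0, 0, 0]],
    [[0.001, 0, 0.035], [0, 0, 0]],
    [[0, 0, 0.025], [0, 0, 0]],
    [[0, 0, 0.013], [0, 0, 0]],
    [[0, 0, 0], [0, 0, 0]],
    [[0, 0, 0], [0, 0, 0]]
  ]
}}

```text
time_s: 37.95
position: [0.3971, -0.0741, 0.0433]
ee_rot: [[0.187, 0.982, 0.001], [0.982, -0.187, 0.002], [0.002, 0.001, -1.0]]
contact_force: [0.2, 0.5, 0.1]
grip_width: 0.093
```

>>> {"api": "apply_moves", "payload": {
  "commands": [
    [[0, 0, 0], [0, 0, 0]],
    [[0, 0, 0], [0, 0, 0]],
    [[0, 0, 0], [0, 0, 0]],
    [[0, 0, 0], [0, 0, 0]]
  ],
  "gripper": 0
}}

```text
time_s: 38.35
position: [0.3976, -0.0744, 0.0436]
ee_rot: [[0.189, 0.982, 0.003], [0.982, -0.189, 0.001], [0.002, 0.002, -1.0]]
contact_force: [-0.2, -0.0, 5.2]
grip_width: 0.0767
```

```bash
python3 - <<'E'
from tray import *
s=ctrl.observe();print(s['time_s'],s['position'],s['joint_positions'],s['grip_width'],s['contact_force'])
import pickle
c=pickle.load(open('top0.pkl','rb'));W=cloud(c);Z=W[...,2]
k=W[200:245,115:165].reshape(-1,3);k=k[(k[:,2]>.160)&(k[:,2]<.172)];print('key top',len(k),k.mean(0),cv2.minAreaRect(k[:,:2].astype(np.float32)))
k=W[200:250,110:165].reshape(-1,3);k=k[(k[:,2]>.12)&(k[:,2]<.135)];print('dial',len(k),k.mean(0),cv2.minAreaRect(k[:,:2].astype(np.float32)))
# wall fits of roof long sides
P=W[170:285,95:215].reshape(-1,3);P=P[(P[:,2]>.105)&(P[:,2]<.116)&(P[:,1]>.27)&(P[:,1]<.41)]
lo=[];hi=[]
for y in np.arange(.27,.405,.01):
    q=P[(P[:,1]>y)&(P[:,1]<y+.01)];lo.append((y+.005,q[:,0].min()));hi.append((y+.005,q[:,0].max()))
for e in (lo,hi):
    e=np.array(e);f=np.polyfit(e[:,0],e[:,1],1);print(f,np.degrees(np.arctan(-f[0])),np.polyval(f,.33))
P=W[170:285,95:215].reshape(-1,3);P=P[(P[:,2]>.105)&(P[:,2]<.116)]
lo=[];hi=[]
for x in np.arange(.38,.55,.01):
    q=P[(P[:,0]>x)&(P[:,0]<x+.01)&(P[:,1]<.43)];lo.append((x+.005,q[:,1].min()));hi.append((x+.005,q[:,1].max()))
for e in (lo,hi):
    e=np.array(e);f=np.polyfit(e[:,0],e[:,1],1);print(f,np.degrees(np.arctan(f[0])),np.polyval(f,.464))
E
```

```text
38.35 [ 0.3976 -0.0744  0.0436] [-0.3138 -0.2168  2.209   0.0023  1.1473 -0.125 ] 0.0767085136428609 [-0.1802 -0.0109  5.1985]
key top 59 [0.4604 0.3728 0.163 ] ((0.46002495288848877, 0.37265339493751526), (0.010468637570738792, 0.043264664709568024), 63.59865188598633)
dial 271 [0.4575 0.3685 0.1243] ((0.4600442945957184, 0.37169167399406433), (0.0839044526219368, 0.06841430813074112), 4.225479602813721)
[-0.0928  0.3799] 5.3014648265679325 0.3493101869921515
[-0.0522  0.5958] 2.990233935649448 0.5785671278218407
[0.083  0.2209] 4.7449223470945165 0.2593666248474071
[0.0902 0.3756] 5.152175361705436 0.4174043244203987
```

```bash
python3 - <<'E'
from tray import *
a=np.radians(4.5);hx=np.array([np.cos(a),np.sin(a)]);hy=np.array([-np.sin(a),np.cos(a)]);O=np.array([.4638,.3268])
T=O-(.362-.0025)*hy;print(T)
s=ctrl.observe();p=s['position']
plan([((T[0],T[1],p[2]),down(4.5))],step=.01,rstep=.03)
E
```

```text
[ 0.492  -0.0316]
[[[0.005,0.008,0.0],[0.0,0.0,-0.02]],[[0.005,0.008,0.0],[0.0,0.0,-0.02]],[[0.005,0.008,0.0],[0.0,0.0,-0.03]],[[0.005,0.008,0.0],[0.0,0.0,-0.02]],[[0.005,0.008,0.0],[0.0,0.0,-0.03]],[[0.005,0.008,0.0],[0.0,0.0,-0.02]],[[0.004,0.008,0.0],[0.0,0.0,-0.03]],[[0.004,0.009,0.0],[0.0,0.0,-0.02]]]
[[[0.004,0.009,0.0],[0.0,0.0,-0.03]],[[0.004,0.008,0.0],[0.0,0.0,-0.02]],[[0.003,0.009,0.0],[0.0,0.0,-0.03]]]
end [ 0.4921 -0.032   0.0439] jaw 4.6003838281056995
```

>>> {"api": "apply_moves", "payload": {
  "commands": [
    [[0.003, 0.004, 0], [0, 0, -0.01]],
    [[0.005, 0.008, 0], [0, 0, -0.02]],
    [[0.005, 0.008, 0], [0, 0, -0.03]],
    [[0.005, 0.008, 0], [0, 0, -0.02]],
    [[0.005, 0.008, 0], [0, 0, -0.03]],
    [[0.003, 0.004, 0], [0, 0, -0.01]],
    [[0, 0, 0], [0, 0, 0]]
  ]
}}

```text
time_s: 39.05
position: [0.4411, -0.0544, 0.0435]
ee_rot: [[0.069, 0.998, 0.002], [0.998, -0.069, 0.001], [0.001, 0.002, -1.0]]
contact_force: [-1.6, -1.4, 5.5]
grip_width: 0.0767
```

```bash
cat >> tray.py <<'E'
def trayrect(c):
    W=cloud(c);Z=W[...,2]
    # tray floor: bright, z<.008
    f=c['frame'].astype(int); m=(Z>-.004)&(Z<.024)&(f.min(2)>140)&(f.max(2)-f.min(2)<30)&(W[...,1]>-.06)&(W[...,1]<.36)&(W[...,0]>.3)&(W[...,0]<.62)
    m=cv2.morphologyEx(m.astype(np.uint8),cv2.MORPH_OPEN,np.ones((3,3)))
    n,l,st,_=cv2.connectedComponentsWithStats(m);i=1+np.argmax(st[1:,4])
    P=W[l==i];return P,cv2.minAreaRect(P[:,:2].astype(np.float32))
E
python3 - <<'E'
from tray import *
s=ctrl.observe();print(s['time_s'],s['position'],s['grip_width'],s['contact_force'])
c=snap('wrist','w19');c=snap('top','t19');P,r=trayrect(c);print(len(P),r)
E
```

```text
39.05 [ 0.4411 -0.0544  0.0435] 0.07670528693324734 [-1.5537 -1.3519  5.5001]
2364 ((0.4487929344177246, 0.09641601890325546), (0.15349072217941284, 0.2010117769241333), 81.66841125488281)
```

View pics/w19.png

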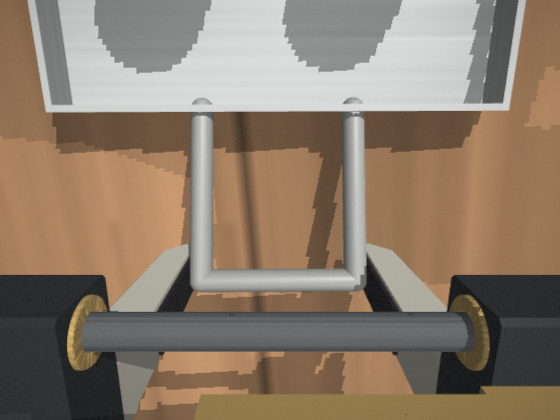

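View pics/t19.png

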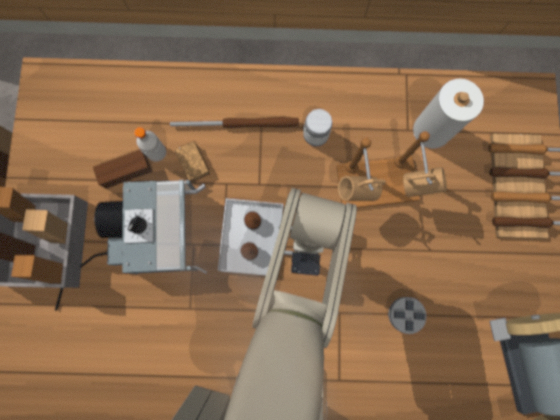

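```bash
python3 - <<'E'
from tray import *
s=ctrl.observe();p=s['position']
plan([((.492,-.0316,.0435),down(4.5))],step=.01,rstep=.03)
E
```

```text
[[[0.004,0.008,0.0],[0.0,0.0,-0.02]],[[0.004,0.008,0.0],[0.0,0.0,-0.03]],[[0.004,0.009,0.0],[0.0,0.0,-0.02]],[[0.004,0.008,0.0],[0.0,0.0,-0.03]],[[0.004,0.009,0.0],[0.0,0.0,-0.02]],[[0.003,0.009,0.0],[0.0,0.0,-0.03]]]
end [ 0.4923 -0.0318  0.0437] jaw 4.62294655060303
```

>>> {"api": "apply_moves", "payload": {
  "commands": [
    [[0.004, 0.008, 0], [0, 0, -0.02]],
    [[0.004, 0.008, 0], [0, 0, -0.03]],
    [[0.004, 0.009, 0], [0, 0, -0.02]],
    [[0.004, 0.008, 0], [0, 0, -0.03]],
    [[0.004, 0.009, 0], [0, 0, -0.02]],
    [[0.003, 0.009, 0], [0, 0, -0.03]],
    [[0, 0, 0], [0, 0, 0]],
    [[0, 0, 0], [0, 0, 0]]
  ]
}}

```text
time_s: 39.95
position: [0.4924, -0.0315, 0.0436]
ee_rot: [[-0.081, 0.997, 0.003], [0.997, 0.081, 0.002], [0.002, 0.003, -1.0]]
contact_force: [-0.4, 0.9, 4.3]
grip_width: 0.0771
```

```bash
python3 - <<'E'
from tray import *
s=ctrl.observe();print(s['time_s'],s['position'],s['ee_rot'][:,1],s['grip_width'],s['contact_force'])
c=snap('wrist','w20');W=cloud(c)
f=c['frame']
# tray front(-y) wall line: top edge
P=W[(W[...,2]>.012)&(W[...,2]<.024)&(W[...,1]>.01)&(W[...,1]<.07)];print(len(P),P[:,0].min(),P[:,0].max());q=np.polyfit(P[:,0],P[:,1],1);print(q,np.degrees(np.arctan(q[0])))
c=snap('side','s20');c=snap('top','t20');P,r=trayrect(c);print(len(P),r)
im=c['frame'][170:300,90:340];cv2.imwrite('pics/t20c.png',cv2.resize(im,None,fx=3,fy=3,interpolation=cv2.INTER_CUBIC))
E
```

```text
39.95 [ 0.4924 -0.0315  0.0436] [0.9967 0.0805 0.0028] 0.07707741763963646 [-0.4172  0.9034  4.3228]
8506 0.3824550700023016 0.5854745133870943
[0.0208 0.0303] 1.1889988198526367
1793 ((0.4764302670955658, 0.11539576947689056), (0.1923806518316269, 0.15006950497627258), 3.708695888519287)
```

View pics/t20c.png

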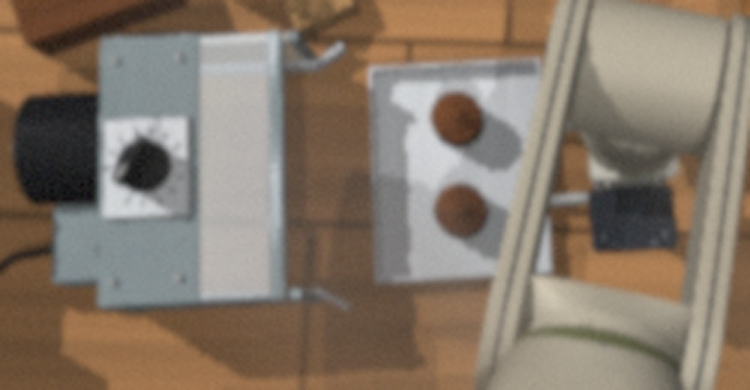

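View pics/w20.png

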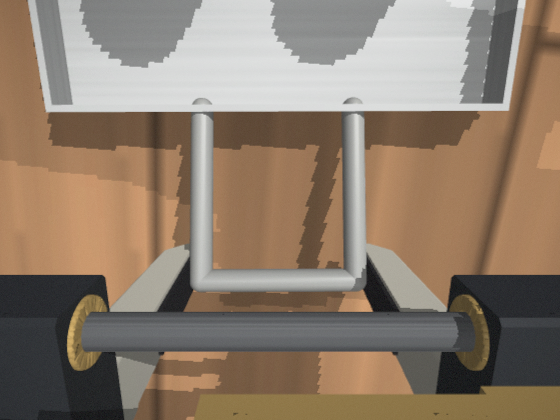

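View pics/s20.png

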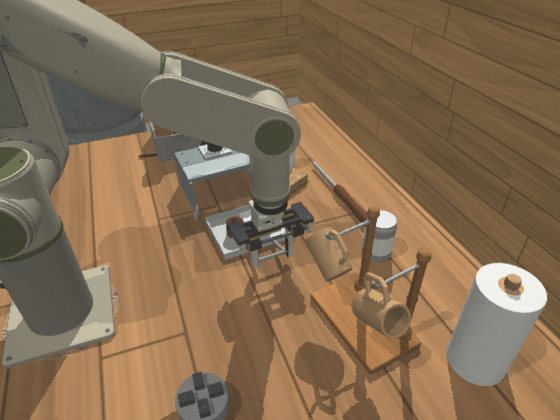

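```bash
python3 - <<'E'
from tray import *
c=snap('top')
a=np.radians(4.5);hx=np.array([np.cos(a),np.sin(a)]);hy=np.array([-np.sin(a),np.cos(a)]);O=np.array([.4638,.3268])
for n,u,v,z in [('Tcorner+x',213.3,192.3,.02),('Tcorner-x',216,264.3,.02),('flare+',205,185,.022),('flare-',206,272.3,.022)]:
    w=ray(c,u,v,z)[:2];print(n,w,'hood frame',(w-O)@hx,(w-O)@hy)
g=c['frame'];cv2.imwrite('pics/t20d.png',cv2.resize(g[175:290,170:260],None,fx=6,fy=5.2,interpolation=cv2.INTER_CUBIC))
W=cloud(c);Z=W[...,2]
# tray rim points
m=(Z>.014)&(Z<.026)&(W[...,1]<.215)&(W[...,1]>.1)&(W[...,0]>.34)&(W[...,0]<.62)
P=W[m][:,:2]-O;H=np.c_[P@hx,P@hy]
for lo in np.arange(-.22,-.11,.015):
    k=H[(H[:,1]>lo)&(H[:,1]<lo+.015)]
    if len(k): print(round(lo,3),k[:,0].min(),k[:,0].max())
E
```

```text
Tcorner+x [0.5715 0.2018] hood frame 0.0975689075666578 -0.13311037774995982
Tcorner-x [0.3716 0.1842] hood frame -0.10307074217838078 -0.13492778695986915
flare+ [0.5913 0.2257] hood frame 0.11920257985660393 -0.11078496494751623
flare- [0.3493 0.2099] hood frame -0.12330594996620457 -0.10759277582389626
-0.22 -0.09862986219880154 0.10104405828400718
-0.205 -0.0998979282994692 0.09931983919637717
-0.19 -0.0994443851662708 0.0997669274461568
-0.175 -0.09888145766340928 0.10003337090301755
-0.16 -0.10021116679425125 0.09807901784142396
-0.145 -0.09984842031685606 0.09926314892514576
-0.115 -0.12237046603610369 -0.11946547667395721
```

View pics/t20d.png

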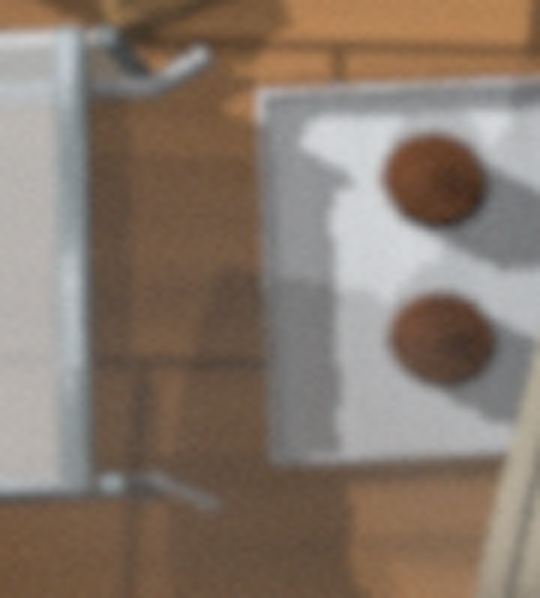

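>>> {"api": "apply_moves", "payload": {
  "commands": [
    [[0.006, 0, 0], [0, 0, 0]],
    [[0.01, 0, 0], [0, 0, 0]],
    [[0.01, 0, 0], [0, 0, 0]],
    [[0.01, 0, 0], [0, 0, 0]],
    [[0.01, 0, 0], [0, 0, 0]],
    [[0.01, 0, 0], [0, 0, 0]],
    [[0.004, 0, 0], [0, 0, 0]]
  ]
}}

```text
time_s: 40.85
position: [0.4872, 0.0278, 0.0437]
ee_rot: [[-0.08, 0.997, 0.003], [0.997, 0.08, 0.0], [-0.0, 0.003, -1.0]]
contact_force: [0.9, -7.1, 6.7]
grip_width: 0.0769
```

>>> {"api": "apply_moves", "payload": {
  "commands": [
    [[0.006, 0, 0], [0, 0, 0]],
    [[0.008, 0, 0], [0, 0, 0]],
    [[0.008, 0, 0], [0, 0, 0]],
    [[0.008, 0, 0], [0, 0, 0]],
    [[0.004, 0, 0], [0, 0, 0]],
    [[0, 0, 0], [0, 0, 0]]
  ]
}}

```text
time_s: 41.45
position: [0.4845, 0.0619, 0.0437]
ee_rot: [[-0.08, 0.997, 0.002], [0.997, 0.08, 0.001], [0.001, 0.003, -1.0]]
contact_force: [0.3, -2.3, 5.3]
grip_width: 0.0768
```

```bash
python3 - <<'E'
from tray import *
s=ctrl.observe();print(s['time_s'],s['position'],s['ee_rot'][:,1],s['grip_width'],s['contact_force'],s['torque'])
a=np.radians(4.5);hx=np.array([np.cos(a),np.sin(a)]);hy=np.array([-np.sin(a),np.cos(a)]);O=np.array([.4638,.3268])
c=snap('top','t21');W=cloud(c);Z=W[...,2]
m=(Z>.014)&(Z<.026)&(W[...,1]<.25)&(W[...,1]>.1)&(W[...,0]>.34)&(W[...,0]<.62)
P=W[m][:,:2]-O;H=np.c_[P@hx,P@hy]
for lo in np.arange(-.22,-.07,.015):
    k=H[(H[:,1]>lo)&(H[:,1]<lo+.015)]
    if len(k): print(round(lo,3),k[:,0].min(),k[:,0].max())
print('tcp hood',(s['position'][:2]-O)@hx,(s['position'][:2]-O)@hy)
E
```

```text
41.45 [0.4845 0.0619 0.0437] [0.9968 0.0801 0.0026] 0.07678897608218566 [ 0.2898 -2.347   5.2708] [-0.3713 -0.0294 -0.0335]
-0.22 -0.03834564659737709 -0.028891955285111355
-0.205 -0.10020353821557522 0.013140301943441636
-0.19 -0.09986415621223325 -0.09675637528739683
-0.16 0.09534727659165185 0.09793325916390495
-0.145 -0.058085648548167244 0.09975037542775003
-0.13 -0.0993226066777227 0.09930447910403296
-0.115 -0.12232755086077222 0.14873358035106152
-0.1 -0.11935391345090036 0.14868041635358117
-0.085 -0.11570808271372646 -0.09867443444857893
tcp hood -0.00018866664191611815 -0.2656767829795292
```

View pics/t21.png

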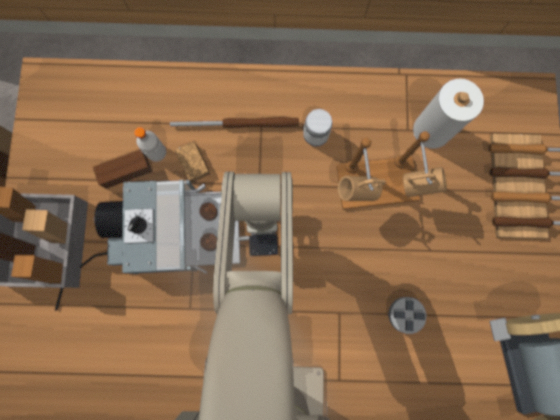

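>>> {"api": "apply_moves", "payload": {
  "commands": [
    [[0.006, 0, 0], [0, 0, 0]],
    [[0.01, 0, 0], [0, 0, 0]],
    [[0.01, 0, 0], [0, 0, 0]],
    [[0.01, 0, 0], [0, 0, 0]],
    [[0.008, 0, 0], [0, 0, 0]],
    [[0.004, 0, 0], [0, 0, 0]],
    [[0, 0, 0], [0, 0, 0]]
  ]
}}

```text
time_s: 42.2
position: [0.4805, 0.1099, 0.0436]
ee_rot: [[-0.08, 0.997, 0.002], [0.997, 0.08, 0.001], [0.001, 0.002, -1.0]]
contact_force: [1.3, -1.5, 6.1]
grip_width: 0.0768
```

>>> {"api": "apply_moves", "payload": {
  "commands": [
    [[0.006, 0, 0], [0, 0, 0]],
    [[0.01, 0, 0], [0, 0, 0]],
    [[0.01, 0, 0], [0, 0, 0]],
    [[0.01, 0, 0], [0, 0, 0]],
    [[0.008, 0, 0], [0, 0, 0]],
    [[0.004, 0, 0], [0, 0, 0]],
    [[0, 0, 0], [0, 0, 0]]
  ]
}}

```text
time_s: 42.9
position: [0.4766, 0.1578, 0.0437]
ee_rot: [[-0.08, 0.997, 0.002], [0.997, 0.08, 0.001], [0.001, 0.002, -1.0]]
contact_force: [1.1, -2.2, 6.0]
grip_width: 0.0774
```

```bash
python3 - <<'E'
from tray import *
s=ctrl.observe();print(s['time_s'],s['position'],s['ee_rot'][:,1],s['grip_width'],s['contact_force'],s['torque'])
a=np.radians(4.5);hx=np.array([np.cos(a),np.sin(a)]);hy=np.array([-np.sin(a),np.cos(a)]);O=np.array([.4638,.3268])
print('tcp hood',(s['position'][:2]-O)@hx,(s['position'][:2]-O)@hy)
snap('side','s22');snap('wrist','w22')
E
```

```text
42.9 [0.4766 0.1578 0.0437] [0.9968 0.0801 0.0022] 0.07740488353017869 [ 1.1245 -2.1644  5.9709] [-0.339  -0.0815 -0.011 ]
tcp hood -0.0004997698172110662 -0.16950859698644305
```

View pics/w22.png

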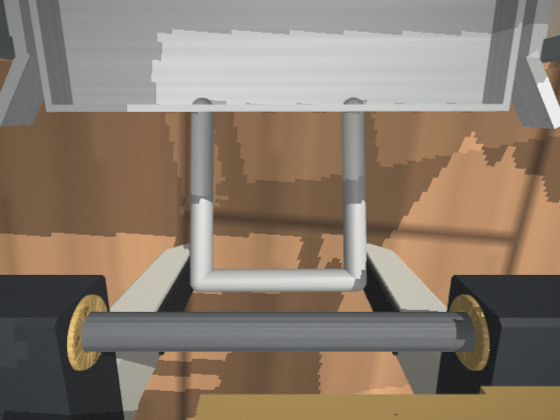

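20 mm left; go in small steps until the back stops it.

>>> {"api": "apply_moves", "payload": {
  "commands": [
    [[0.005, 0, 0], [0, 0, 0]],
    [[0.005, 0, 0], [0, 0, 0]],
    [[0.004, 0, 0], [0, 0, 0]],
    [[0, 0, 0], [0, 0, 0]]
  ]
}}

```text
time_s: 43.4
position: [0.4755, 0.1714, 0.0437]
ee_rot: [[-0.08, 0.997, 0.002], [0.997, 0.08, 0.001], [0.001, 0.002, -1.0]]
contact_force: [0.6, -2.9, 5.3]
grip_width: 0.0766
```

>>> {"api": "apply_moves", "payload": {
  "commands": [
    [[0.002, 0, 0], [0, 0, 0]],
    [[0.002, 0, 0], [0, 0, 0]],
    [[0, 0, 0], [0, 0, 0]]
  ]
}}

```text
time_s: 43.7
position: [0.4752, 0.175, 0.0437]
ee_rot: [[-0.08, 0.997, 0.002], [0.997, 0.08, 0.001], [0.0, 0.002, -1.0]]
contact_force: [-0.1, -4.9, 6.3]
grip_width: 0.0771
```

>>> {"api": "apply_moves", "payload": {
  "commands": [
    [[0.002, 0, 0], [0, 0, 0]],
    [[0, 0, 0], [0, 0, 0]]
  ]
}}

```text
time_s: 43.9
position: [0.4751, 0.1769, 0.0437]
ee_rot: [[-0.08, 0.997, 0.002], [0.997, 0.08, 0.001], [0.0, 0.002, -1.0]]
contact_force: [0.8, -5.8, 6.0]
grip_width: 0.077
```

>>> {"api": "apply_moves", "payload": {
  "commands": [
    [[0.002, 0, 0], [0, 0, 0]],
    [[0, 0, 0], [0, 0, 0]]
  ]
}}

```text
time_s: 44.1
position: [0.4749, 0.1789, 0.0436]
ee_rot: [[-0.08, 0.997, 0.002], [0.997, 0.08, 0.001], [0.0, 0.002, -1.0]]
contact_force: [1.6, -4.9, 6.3]
grip_width: 0.0765
```

>>> {"api": "apply_moves", "payload": {
  "commands": [
    [[0.002, 0, 0], [0, 0, 0]],
    [[0, 0, 0], [0, 0, 0]]
  ]
}}

```text
time_s: 44.3
position: [0.4748, 0.1795, 0.0437]
ee_rot: [[-0.08, 0.997, 0.002], [0.997, 0.08, -0.002], [-0.002, 0.002, -1.0]]
contact_force: [0.6, -13.2, 9.9]
grip_width: 0.077
```

>>> {"api": "apply_moves", "payload": {
  "commands": [
    [[0.002, 0, 0], [0, 0, 0]],
    [[0, 0, 0], [0, 0, 0]]
  ]
}}

```text
time_s: 44.5
position: [0.4746, 0.1797, 0.0437]
ee_rot: [[-0.079, 0.997, 0.001], [0.997, 0.079, -0.005], [-0.005, 0.001, -1.0]]
contact_force: [-1.4, -23.2, 12.9]
grip_width: 0.0771
```

>>> {"api": "apply_moves", "payload": {
  "commands": [
    [[0.002, 0, 0], [0, 0, 0]],
    [[0, 0, 0], [0, 0, 0]]
  ]
}}

```text
time_s: 44.7
position: [0.4741, 0.1805, 0.0435]
ee_rot: [[-0.079, 0.997, 0.0], [0.997, 0.079, -0.007], [-0.007, -0.0, -1.0]]
contact_force: [-1.5, -29.9, 15.2]
grip_width: 0.0769
```

>>> {"api": "apply_moves", "payload": {
  "commands": [
    [[-0.002, 0, 0], [0, 0, 0]],
    [[-0.001, 0, 0], [0, 0, 0]],
    [[0, 0, 0], [0, 0, 0]]
  ]
}}

```text
time_s: 45.0
position: [0.4741, 0.1802, 0.0435]
ee_rot: [[-0.079, 0.997, 0.0], [0.997, 0.079, -0.002], [-0.002, 0.0, -1.0]]
contact_force: [-3.1, -12.8, 11.6]
grip_width: 0.0767
```

>>> {"api": "apply_moves", "payload": {
  "commands": [
    [[0, 0, 0], [0, 0, 0]],
    [[0, 0, 0], [0, 0, 0]],
    [[0, 0, 0], [0, 0, 0]],
    [[0, 0, 0], [0, 0, 0]]
  ],
  "gripper": 1
}}

```text
time_s: 45.4
position: [0.4737, 0.1829, 0.0428]
ee_rot: [[-0.08, 0.997, 0.0], [0.997, 0.08, 0.002], [0.002, 0.0, -1.0]]
contact_force: [0.2, -0.3, 0.0]
grip_width: 0.0927
```

```bash
python3 - <<'E'
from tray import *
s=ctrl.observe();print(s['time_s'],s['position'],s['joint_positions'],s['grip_width'],s['contact_force'])
snap('wrist','w23')
E
```

```text
45.4 [0.4737 0.1829 0.0428] [0.2662 0.0813 1.928  0.002  1.1316 0.1851] 0.0926940973918521 [ 0.1685 -0.3025  0.0225]
```

View pics/w23.png

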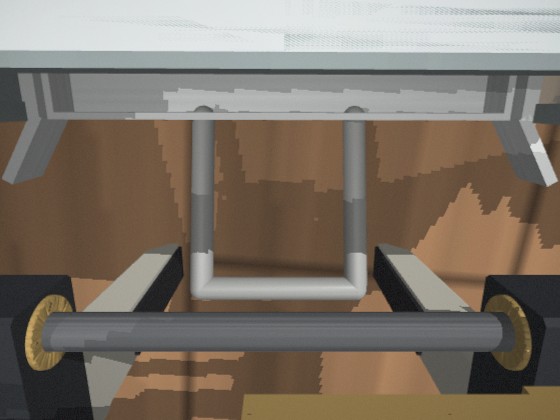

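```bash
python3 - <<'E'
from tray import *
plan([((.4737,.1829,.26),None),((.4602,.3727,.25),down(63))])
E
```

```text
[[[0.0,0.0,-0.036],[0.0,0.0,0.0]],[[0.0,0.0,-0.036],[0.0,0.0,0.0]],[[0.0,0.0,-0.036],[0.0,0.0,0.0]],[[0.0,0.0,-0.036],[0.0,0.0,0.0]],[[0.0,0.0,-0.037],[0.0,0.0,0.0]],[[0.0,0.0,-0.036],[0.0,0.0,0.0]],[[0.024,0.0,0.001],[0.0,0.0,-0.13]],[[0.024,0.003,0.001],[0.0,0.0,-0.13]]]
[[[0.023,0.006,0.001],[0.0,0.0,-0.13]],[[0.022,0.009,0.001],[0.0,0.0,-0.13]],[[0.02,0.012,0.002],[0.0,0.0,-0.12]],[[0.019,0.015,0.001],[0.0,0.0,-0.13]],[[0.017,0.017,0.002],[0.0,0.0,-0.12]],[[0.014,0.019,0.001],[0.0,0.0,-0.13]]]
end [0.4607 0.3729 0.2502] jaw 63.04332533682599
```

>>> {"api": "apply_moves", "payload": {
  "commands": [
    [[0, 0, -0.02], [0, 0, 0]],
    [[0, 0, -0.036], [0, 0, 0]],
    [[0, 0, -0.036], [0, 0, 0]],
    [[0, 0, -0.036], [0, 0, 0]],
    [[0, 0, -0.036], [0, 0, 0]],
    [[0, 0, -0.037], [0, 0, 0]],
    [[0, 0, -0.016], [0, 0, 0]],
    [[0.024, 0.001, 0.001], [0, 0, -0.13]]
  ]
}}

```text
time_s: 46.25
position: [0.4749, 0.2056, 0.2626]
ee_rot: [[-0.207, 0.978, 0.007], [0.978, 0.207, 0.003], [0.001, 0.007, -1.0]]
contact_force: [1.0, 1.3, -0.0]
grip_width: 0.0935
```

>>> {"api": "apply_moves", "payload": {
  "commands": [
    [[0.024, 0.003, 0.001], [0, 0, -0.13]],
    [[0.023, 0.006, 0.001], [0, 0, -0.13]],
    [[0.022, 0.009, 0.001], [0, 0, -0.13]],
    [[0.02, 0.012, 0.002], [0, 0, -0.12]],
    [[0.019, 0.015, 0.001], [0, 0, -0.13]],
    [[0.017, 0.017, 0.002], [0, 0, -0.12]],
    [[0.014, 0.019, 0.001], [0, 0, -0.13]],
    [[0, 0, 0], [0, 0, 0]]
  ]
}}

```text
time_s: 47.05
position: [0.4608, 0.375, 0.2486]
ee_rot: [[-0.894, 0.448, -0.001], [0.448, 0.894, 0.001], [0.002, 0.001, -1.0]]
contact_force: [-0.2, -1.5, -0.4]
grip_width: 0.0928
```

```bash
python3 - <<'E'
from tray import *
c=snap('top','t24');c=snap('side','s24');c=snap('wrist','w24')
s=ctrl.observe();print(s['time_s'],s['position'],s['joint_positions'],s['contact_force'])
W=cloud(c);Z=W[...,2]
m=(Z>.155)&(Z<.172)&(np.hypot(W[...,0]-.46,W[...,1]-.373)<.04)
P=W[m];print(len(P),P.mean(0),np.median(P[:,2]),cv2.minAreaRect(P[:,:2].astype(np.float32)))
E
```

```text
47.2 [0.4617 0.3724 0.2495] [ 0.5918  0.1092  1.5005  0.0008  1.5317 -0.5064] [-0.5129 -0.12    0.5375]
1001 [0.4577 0.3761 0.1627] 0.1629520635189014 ((0.4587797522544861, 0.3756302297115326), (0.01001666858792305, 0.043378666043281555), 61.10719680786133)
```

View pics/w24.png

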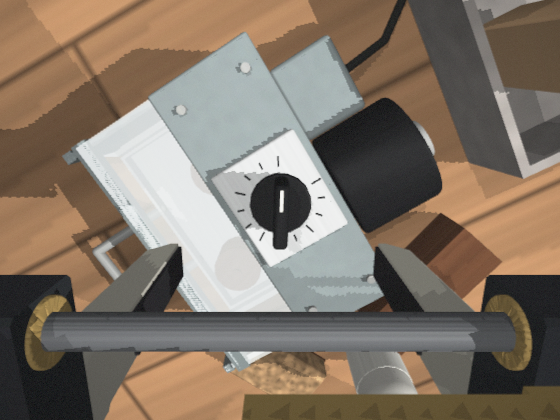

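View pics/t24.png

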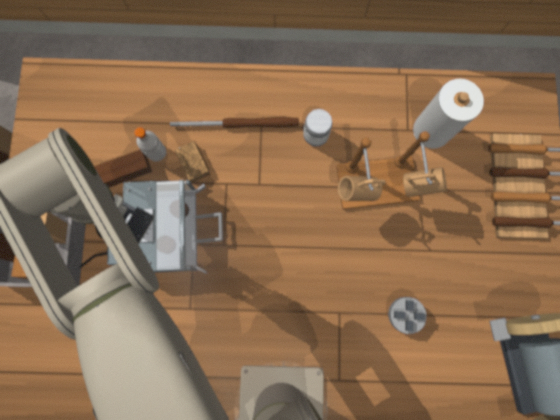

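View pics/s24.png

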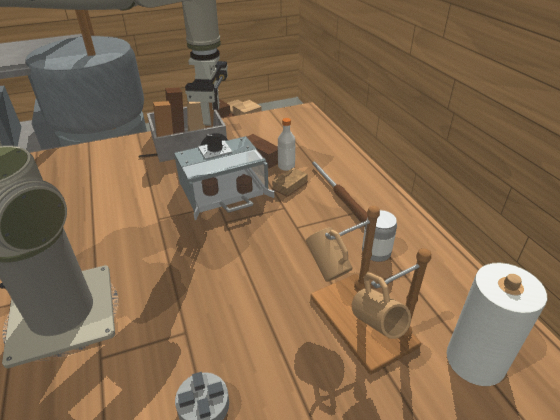

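>>> {"api": "apply_moves", "payload": {
  "commands": [
    [[0.001, 0, 0.03], [0, 0, 0.03]],
    [[0.001, 0, 0.03], [0, 0, 0]],
    [[0, 0, 0.02], [0, 0, 0]],
    [[0, 0, 0.009], [0, 0, 0]],
    [[0, 0, 0], [0, 0, 0]],
    [[0, 0, 0], [0, 0, 0]]
  ],
  "gripper": 0.6
}}

```text
time_s: 47.8
position: [0.4609, 0.3739, 0.1627]
ee_rot: [[-0.877, 0.481, 0.002], [0.481, 0.877, 0.003], [-0.001, 0.003, -1.0]]
contact_force: [-0.1, -0.5, 0.1]
grip_width: 0.0564
```

>>> {"api": "apply_moves", "payload": {
  "commands": [
    [[0, 0, 0], [0, 0, 0]],
    [[0, 0, 0], [0, 0, 0]],
    [[0, 0, 0], [0, 0, 0]],
    [[0, 0, 0], [0, 0, 0]],
    [[0, 0, 0], [0, 0, 0]],
    [[0, 0, 0], [0, 0, 0]],
    [[0, 0, 0], [0, 0, 0]]
  ],
  "gripper": 0
}}

```text
time_s: 48.5
position: [0.4607, 0.3749, 0.1616]
ee_rot: [[-0.877, 0.48, 0.002], [0.48, 0.877, 0.004], [-0.0, 0.005, -1.0]]
contact_force: [2.1, 5.1, -4.0]
grip_width: 0.0096
```

```bash
python3 - <<'E'
from tray import *
s=ctrl.observe();print(s['time_s'],s['position'],s['joint_positions'],s['grip_width'],s['contact_force'],s['torque'])
E
```

```text
48.5 [0.4607 0.3749 0.1616] [ 0.5956  0.1619  1.6051  0.0021  1.3705 -0.475 ] 0.009610988387168787 [ 2.1428  5.0838 -4.0061] [ 0.8816 -0.4665 -0.0856]
```

>>> {"api": "apply_moves", "payload": {
  "commands": [
    [[0, 0.001, 0], [0, 0, 0]],
    [[0, 0, 0], [0, 0, 0.06]],
    [[0, 0, 0], [0, 0, 0.1]],
    [[0, 0, 0], [0, 0, 0.1]],
    [[0, 0, 0], [0, 0, 0.1]],
    [[0, 0, 0], [0, 0, 0.1]],
    [[0, 0, 0], [0, 0, 0]]
  ]
}}

```text
time_s: 49.2
position: [0.4604, 0.3746, 0.1616]
ee_rot: [[-0.572, 0.821, 0.0], [0.821, 0.572, 0.001], [0.001, 0.001, -1.0]]
contact_force: [-2.1, -2.2, 3.1]
grip_width: 0.0101
```

```bash
cat > st.py <<'E'
from h import *
s=ctrl.observe();R=s['ee_rot'];print(round(s['time_s'],2),s['position'],s['joint_positions'],round(s['grip_width'],4),'jaw',np.degrees(np.arctan2(R[1,1],R[0,1])),'Ftool',R.T@s['contact_force'],'M',s['torque'])
E
python3 st.py
```

```text
49.2 [0.4604 0.3746 0.1616] [ 0.596   0.164   1.6029  0.001   1.3738 -0.0126] 0.0101 jaw 34.860992028849154 Ftool [-0.6533 -2.9741 -3.1337] M [-0.3998  0.4905 -0.0306]
```

>>> {"api": "apply_moves", "payload": {
  "commands": [
    [[0, 0, 0], [0, 0, 0.1]],
    [[0, 0, 0], [0, 0, 0.1]],
    [[0, 0, 0], [0, 0, 0.1]],
    [[0, 0, 0], [0, 0, 0.1]],
    [[0, 0, 0], [0, 0, 0.1]],
    [[0, 0, 0], [0, 0, 0.1]],
    [[0, 0, 0], [0, 0, 0.1]],
    [[0, 0, 0], [0, 0, 0]]
  ]
}}

```text
time_s: 50.0
position: [0.4598, 0.3745, 0.1616]
ee_rot: [[0.09, 0.996, -0.001], [0.996, -0.09, 0.001], [0.001, -0.001, -1.0]]
contact_force: [-5.7, -2.7, 4.9]
grip_width: 0.0096
```

```bash
python3 st.py
```

```text
50.0 [0.4598 0.3745 0.1616] [0.5963 0.1636 1.6032 0.0014 1.3752 0.686 ] 0.0096 jaw -5.157138529564605 Ftool [-3.1499 -5.4309 -4.8581] M [-0.5423  1.1783  0.0089]
```

>>> {"api": "apply_moves", "payload": {
  "commands": [
    [[0, 0, 0], [0, 0, 0.1]],
    [[0, 0, 0], [0, 0, 0.1]],
    [[0, 0, 0], [0, 0, 0.1]],
    [[0, 0, 0], [0, 0, 0.1]],
    [[0, 0, 0], [0, 0, 0.1]],
    [[0, 0, 0], [0, 0, 0.1]],
    [[0, 0, 0], [0, 0, 0.1]],
    [[0, 0, 0], [0, 0, 0]]
  ]
}}

```text
time_s: 50.8
position: [0.4591, 0.3748, 0.1615]
ee_rot: [[0.71, 0.704, -0.002], [0.704, -0.71, 0.001], [-0.001, -0.003, -1.0]]
contact_force: [-8.5, -2.0, 6.0]
grip_width: 0.0096
```

```bash
python3 st.py
```

```text
50.8 [0.4591 0.3748 0.1615] [0.5968 0.1635 1.6035 0.0024 1.3759 1.386 ] 0.0096 jaw -45.24420447249634 Ftool [-7.4743 -4.5869 -5.9809] M [-0.3037  1.7102 -0.0626]
```

>>> {"api": "apply_moves", "payload": {
  "commands": [
    [[0, 0, 0], [0, 0, 0.1]],
    [[0, 0, 0], [0, 0, 0.1]],
    [[0, 0, 0], [0, 0, 0.1]],
    [[0, 0, 0], [0, 0, 0.1]],
    [[0, 0, 0], [0, 0, 0.1]],
    [[0, 0, 0], [0, 0, 0.1]],
    [[0, 0, 0], [0, 0, 0]],
    [[0, 0, 0], [0, 0, 0]]
  ]
}}

```text
time_s: 51.6
position: [0.4588, 0.3754, 0.1615]
ee_rot: [[0.983, 0.184, -0.003], [0.184, -0.983, 0.002], [-0.002, -0.003, -1.0]]
contact_force: [-10.4, 0.5, 6.3]
grip_width: 0.0095
```

```bash
python3 st.py
```

```text
51.6 [0.4588 0.3754 0.1615] [0.5973 0.1635 1.6034 0.0034 1.3757 1.9826] 0.0095 jaw -79.41166181733082 Ftool [-10.1153  -2.3646  -6.3013] M [ 0.1159  1.9004 -0.0368]
```

>>> {"api": "apply_moves", "payload": {
  "commands": [
    [[0, 0, 0], [0, 0, 0]],
    [[0, 0, 0], [0, 0, 0]],
    [[0, 0, 0], [0, 0, 0]],
    [[0, 0, 0], [0, 0, 0]],
    [[0, 0, -0.02], [0, 0, 0]],
    [[0, 0, -0.03], [0, 0, 0]]
  ],
  "gripper": 0.6
}}

```text
time_s: 52.2
position: [0.4595, 0.3737, 0.2094]
ee_rot: [[0.984, 0.18, -0.003], [0.18, -0.984, -0.001], [-0.003, 0.0, -1.0]]
contact_force: [0.5, -0.2, 0.4]
grip_width: 0.0527
```

>>> {"api": "apply_moves", "payload": {
  "commands": [
    [[0, 0, 0], [0, 0, -0.14]],
    [[0, 0, 0], [0, 0, -0.14]],
    [[0, 0, 0], [0, 0, -0.14]],
    [[0, 0, 0], [0, 0, -0.14]],
    [[0, 0, 0], [0, 0, -0.14]],
    [[0, 0, 0], [0, 0, -0.14]],
    [[0, 0, 0], [0, 0, -0.14]],
    [[0, 0, 0], [0, 0, -0.14]]
  ]
}}

```text
time_s: 53.0
position: [0.4608, 0.3747, 0.2115]
ee_rot: [[0.261, 0.965, 0.001], [0.965, -0.261, 0.002], [0.002, 0.0, -1.0]]
contact_force: [-0.5, -0.2, -0.4]
grip_width: 0.0559
```

>>> {"api": "apply_moves", "payload": {
  "commands": [
    [[0, 0, 0], [0, 0, -0.14]],
    [[0, 0, 0], [0, 0, -0.14]],
    [[0, 0, 0], [0, 0, -0.14]],
    [[0, 0, 0], [0, 0, -0.14]],
    [[0, 0, 0], [0, 0, -0.14]],
    [[0, 0, 0], [0, 0, -0.14]],
    [[0, 0, 0], [0, 0, -0.14]],
    [[0, 0, 0], [0, 0, -0.14]]
  ]
}}

```text
time_s: 53.8
position: [0.4609, 0.3747, 0.2115]
ee_rot: [[-0.755, 0.655, 0.001], [0.655, 0.755, 0.002], [0.0, 0.002, -1.0]]
contact_force: [-0.2, -0.4, 0.3]
grip_width: 0.0557
```

>>> {"api": "apply_moves", "payload": {
  "commands": [
    [[0, 0, 0], [0, 0, -0.14]],
    [[0, 0, 0], [0, 0, -0.14]],
    [[0, 0, 0], [0, 0, -0.14]],
    [[0, 0, 0], [0, 0, -0.14]],
    [[0, 0, 0], [0, 0, -0.14]],
    [[0, 0, 0], [0, 0, -0.14]],
    [[0, 0, 0], [0, 0, 0]],
    [[0, 0, 0], [0, 0, 0]]
  ]
}}

```text
time_s: 54.6
position: [0.4608, 0.3747, 0.2115]
ee_rot: [[-0.993, -0.115, 0.001], [-0.115, 0.993, 0.002], [-0.001, 0.002, -1.0]]
contact_force: [0.1, -0.3, -0.1]
grip_width: 0.0556
```

```bash
python3 st.py; python3 - <<'E'
from tray import *
c=snap('wrist','w25');W=cloud(c);Z=W[...,2]
P=W[(Z>.155)&(Z<.172)&(np.hypot(W[...,0]-.46,W[...,1]-.373)<.04)];print(len(P),P.mean(0),cv2.minAreaRect(P[:,:2].astype(np.float32)))
E
```

```text
54.6 [0.4608 0.3747 0.2115] [ 0.5958  0.1285  1.549   0.0011  1.4622 -1.0902] 0.0556 jaw 96.59591836717811 Ftool [-0.0266 -0.3087  0.1305] M [ 0.0622 -0.0853 -0.0139]
1376 [0.4573 0.3751 0.1627] ((0.45887941122055054, 0.37532174587249756), (0.043600600212812424, 0.010014115832746029), 10.436119079589844)
```

View pics/w25.png

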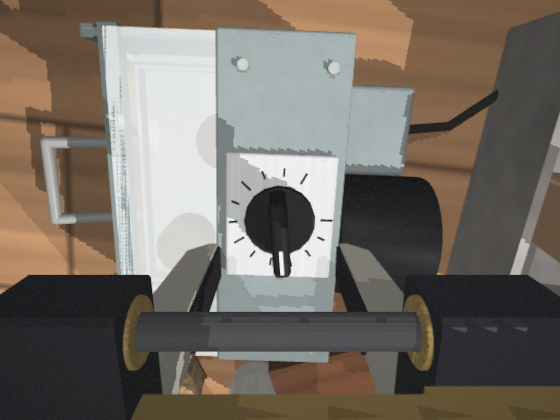

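>>> {"api": "apply_moves", "payload": {
  "commands": [
    [[0.002, 0.001, 0], [0, 0, -0.066]],
    [[0, 0, 0.02], [0, 0, 0]],
    [[0, 0, 0.02], [0, 0, 0]],
    [[0, 0, 0.011], [0, 0, 0]],
    [[0, 0, 0], [0, 0, 0]],
    [[0, 0, 0], [0, 0, 0]]
  ]
}}

```text
time_s: 55.25
position: [0.4588, 0.3757, 0.161]
ee_rot: [[-0.983, -0.183, 0.001], [-0.183, 0.983, 0.002], [-0.001, 0.002, -1.0]]
contact_force: [0.2, 0.3, 0.5]
grip_width: 0.0558
```

>>> {"api": "apply_moves", "payload": {
  "commands": [
    [[0, 0, 0], [0, 0, 0]],
    [[0, 0, 0], [0, 0, 0]],
    [[0, 0, 0], [0, 0, 0]],
    [[0, 0, 0], [0, 0, 0]],
    [[0, 0, 0], [0, 0, 0]],
    [[0, 0, 0], [0, 0, 0]],
    [[0, 0, 0], [0, 0, 0]]
  ],
  "gripper": 0
}}

```text
time_s: 55.95
position: [0.4587, 0.3755, 0.1606]
ee_rot: [[-0.983, -0.184, 0.001], [-0.184, 0.983, 0.002], [-0.001, 0.002, -1.0]]
contact_force: [0.0, 0.1, 0.6]
grip_width: 0.0103
```

```bash
python3 st.py
```

```text
55.95 [0.4587 0.3755 0.1606] [ 0.599   0.1618  1.6072  0.0009  1.3708 -1.1571] 0.0103 jaw 100.60764853359443 Ftool [-0.0414  0.0878 -0.5788] M [-0.1946 -0.0381 -0.0214]
```

Nicely centred. Turn about 1.9 rad, then creep to the stop.

>>> {"api": "apply_moves", "payload": {
  "commands": [
    [[0, 0, 0], [0, 0, 0.06]],
    [[0, 0, 0], [0, 0, 0.1]],
    [[0, 0, 0], [0, 0, 0.1]],
    [[0, 0, 0], [0, 0, 0.1]],
    [[0, 0, 0], [0, 0, 0.1]],
    [[0, 0, 0], [0, 0, 0.1]],
    [[0, 0, 0], [0, 0, 0.1]],
    [[0, 0, 0], [0, 0, 0.1]]
  ]
}}

```text
time_s: 56.75
position: [0.4588, 0.3762, 0.1606]
ee_rot: [[-0.837, 0.547, 0.002], [0.547, 0.837, 0.003], [0.0, 0.003, -1.0]]
contact_force: [0.6, 2.2, -2.5]
grip_width: 0.01
```

>>> {"api": "apply_moves", "payload": {
  "commands": [
    [[0, 0, 0], [0, 0, 0.1]],
    [[0, 0, 0], [0, 0, 0.1]],
    [[0, 0, 0], [0, 0, 0.1]],
    [[0, 0, 0], [0, 0, 0.1]],
    [[0, 0, 0], [0, 0, 0.1]],
    [[0, 0, 0], [0, 0, 0.1]],
    [[0, 0, 0], [0, 0, 0.1]],
    [[0, 0, 0], [0, 0, 0.1]]
  ]
}}

```text
time_s: 57.55
position: [0.4594, 0.3765, 0.1606]
ee_rot: [[-0.191, 0.982, 0.003], [0.982, 0.191, 0.004], [0.003, 0.004, -1.0]]
contact_force: [4.6, 4.4, -4.7]
grip_width: 0.0099
```

>>> {"api": "apply_moves", "payload": {
  "commands": [
    [[0, 0, 0], [0, 0, 0.1]],
    [[0, 0, 0], [0, 0, 0.1]],
    [[0, 0, 0], [0, 0, 0.08]],
    [[0, 0, 0], [0, 0, 0]],
    [[0, 0, 0], [0, 0, 0]]
  ]
}}

```text
time_s: 58.05
position: [0.4597, 0.3766, 0.1606]
ee_rot: [[0.084, 0.996, 0.003], [0.996, -0.084, 0.004], [0.004, 0.003, -1.0]]
contact_force: [5.9, 5.5, -4.7]
grip_width: 0.0095
```

```bash
python3 st.py
```

```text
58.05 [0.4597 0.3766 0.1606] [0.5992 0.1625 1.6064 0.0015 1.3676 0.683 ] 0.0095 jaw -4.819300352793857 Ftool [5.9166 5.3899 4.7187] M [ 0.8003 -0.989  -0.0028]
```

>>> {"api": "apply_moves", "payload": {
  "commands": [
    [[0, 0, 0], [0, 0, 0.05]],
    [[0, 0, 0], [0, 0, 0.05]],
    [[0, 0, 0], [0, 0, 0.05]],
    [[0, 0, 0], [0, 0, 0.05]],
    [[0, 0, 0], [0, 0, 0.05]],
    [[0, 0, 0], [0, 0, 0]],
    [[0, 0, 0], [0, 0, 0]]
  ]
}}

```text
time_s: 58.75
position: [0.4599, 0.3765, 0.1606]
ee_rot: [[0.328, 0.945, 0.004], [0.945, -0.328, 0.004], [0.005, 0.002, -1.0]]
contact_force: [7.3, 7.0, -5.9]
grip_width: 0.0098
```

```bash
python3 st.py
```

```text
58.75 [0.4599 0.3765 0.1606] [0.599  0.1625 1.6063 0.0012 1.3673 0.9329] 0.0098 jaw -19.1457442963021 Ftool [8.9459 4.6022 5.9986] M [ 0.7276 -1.1476 -0.0644]
```

>>> {"api": "apply_moves", "payload": {
  "commands": [
    [[0, 0, 0], [0, 0, 0.05]],
    [[0, 0, 0], [0, 0, 0.05]],
    [[0, 0, 0], [0, 0, 0]],
    [[0, 0, 0], [0, 0, 0]]
  ]
}}

```text
time_s: 59.15
position: [0.46, 0.3765, 0.1606]
ee_rot: [[0.42, 0.907, 0.004], [0.907, -0.42, 0.004], [0.005, 0.002, -1.0]]
contact_force: [8.3, 4.8, -6.8]
grip_width: 0.0099
```

```bash
python3 st.py
```

```text
59.15 [0.46   0.3765 0.1606] [0.599  0.1625 1.6063 0.001  1.3672 1.0325] 0.0099 jaw -24.847750605975012 Ftool [7.7842 5.4621 6.8836] M [ 0.6955 -1.2502  0.3412]
```

>>> {"api": "apply_moves", "payload": {
  "commands": [
    [[0, 0, 0], [0, 0, 0.05]],
    [[0, 0, 0], [0, 0, 0]],
    [[0, 0, 0], [0, 0, 0]]
  ]
}}

```text
time_s: 59.45
position: [0.4599, 0.3763, 0.1606]
ee_rot: [[0.465, 0.885, 0.004], [0.885, -0.465, 0.004], [0.005, 0.002, -1.0]]
contact_force: [8.5, 4.7, -4.7]
grip_width: 0.0107
```

```bash
python3 st.py
```

```text
59.45 [0.4599 0.3763 0.1606] [0.599  0.1625 1.6063 0.0008 1.3675 1.0824] 0.0107 jaw -27.7035300070131 Ftool [8.1209 5.3105 4.7968] M [ 0.5669 -1.1352  0.6047]
```

>>> {"api": "apply_moves", "payload": {
  "commands": [
    [[0, 0, 0], [0, 0, 0]],
    [[0, 0, 0], [0, 0, 0]],
    [[0, 0, 0], [0, 0, 0]],
    [[0, 0, 0], [0, 0, 0]],
    [[0, 0, 0], [0, 0, 0]],
    [[0, 0, -0.02], [0, 0, 0]],
    [[0, 0, -0.03], [0, 0, 0]],
    [[0, 0, -0.04], [0, 0, 0]]
  ],
  "gripper": 0.6
}}

```text
time_s: 60.25
position: [0.4574, 0.3746, 0.2493]
ee_rot: [[0.465, 0.885, -0.003], [0.885, -0.465, -0.0], [-0.002, -0.002, -1.0]]
contact_force: [0.6, 0.7, -0.5]
grip_width: 0.0555
```

```bash
python3 - <<'E'
from tray import *
c=snap('wrist');c=snap('wrist','w26');W=cloud(c);Z=W[...,2]
P=W[(Z>.155)&(Z<.172)&(np.hypot(W[...,0]-.46,W[...,1]-.373)<.04)];print(len(P),P.mean(0),cv2.minAreaRect(P[:,:2].astype(np.float32)))
print(ctrl.observe()['position'])
plan([((.33,.42,.33),None)])
E
```

```text
916 [0.4597 0.3772 0.1627] ((0.45919179916381836, 0.37612679600715637), (0.043563470244407654, 0.009971031919121742), 66.4322509765625)
[0.4609 0.3771 0.2577]
[[[-0.006,-0.034,-0.018],[0.0,0.0,0.0]],[[-0.005,-0.034,-0.018],[0.0,0.0,0.0]],[[-0.006,-0.034,-0.019],[0.0,0.0,0.0]],[[-0.005,-0.033,-0.018],[0.0,0.0,0.0]]]
end [0.3305 0.4199 0.3298] jaw -27.7295114927859
```

View pics/w26.png

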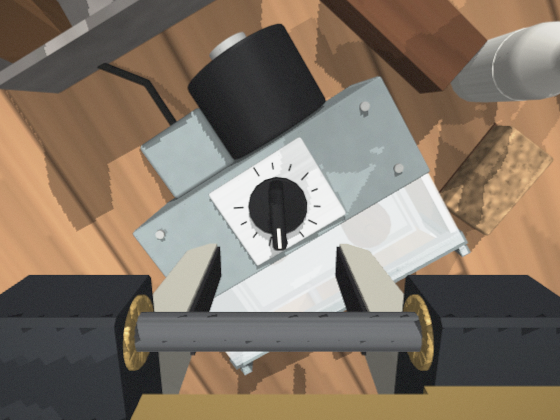

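>>> {"api": "apply_moves", "payload": {
  "commands": [
    [[-0.006, -0.034, -0.018], [0, 0, 0]],
    [[-0.005, -0.034, -0.018], [0, 0, 0]],
    [[-0.006, -0.034, -0.019], [0, 0, 0]],
    [[-0.005, -0.033, -0.018], [0, 0, 0]],
    [[0, 0, 0], [0, 0, 0]],
    [[0, 0, 0], [0, 0, 0]]
  ]
}}

```text
time_s: 60.95
position: [0.3285, 0.419, 0.3238]
ee_rot: [[0.464, 0.886, 0.002], [0.886, -0.464, 0.003], [0.003, 0.001, -1.0]]
contact_force: [-0.3, -0.4, 0.0]
grip_width: 0.0556
```

```bash
python3 - <<'E'
from tray import *
c=snap('top','t27');c2=snap('side','s27')
a=np.radians(4.5);hx=np.array([np.cos(a),np.sin(a)]);hy=np.array([-np.sin(a),np.cos(a)]);O=np.array([.4638,.3268])
W=cloud(c);Z=W[...,2]
P=W[(Z>.028)&(Z<.046)&(W[...,0]>.4)&(W[...,0]<.55)&(W[...,1]>.13)&(W[...,1]<.235)];H=np.c_[(P[:,:2]-O)@hx,(P[:,:2]-O)@hy];print('bar hood frame',H.min(0),H.max(0))
W=cloud(c2);Z=W[...,2]
P=W[(Z>.012)&(Z<.024)&(W[...,0]>.4)&(W[...,0]<.53)&(W[...,1]>.2)&(W[...,1]<.27)];H=np.c_[(P[:,:2]-O)@hx,(P[:,:2]-O)@hy];print('wall',len(H),np.median(H,0))
E
```

```text
bar hood frame [-0.0397 -0.1568] [ 0.0382 -0.1055]
wall 126 [-0.0017 -0.077 ]
```

View pics/t27.png

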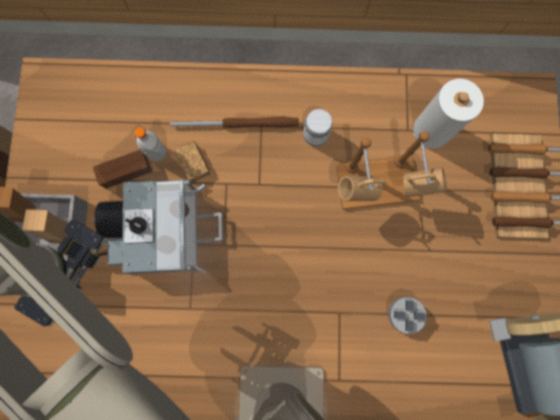

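View pics/s27.png

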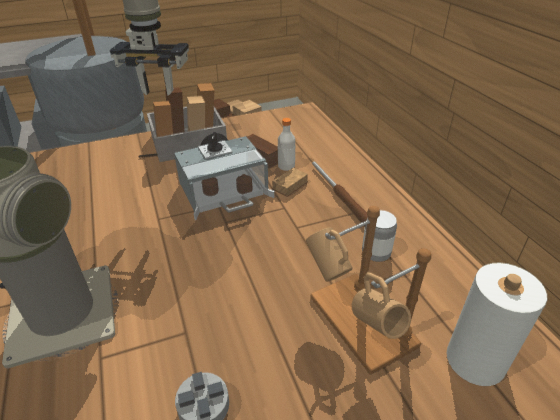

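```bash
python3 -c "
from h import *
print(ticket.finish_job(), ctrl.observe()['time_s'])"
```

```text
the job is handed in; nothing more can be done
the job is handed in; nothing more can be done
```

The ware is put away and the job is handed in, at about 61 s on the robot's clock.

- **Mugs:** each hangs by its handle on its own hook. The final top and side pictures show both still hanging.
- **Pots:** only two were in this start. Both stand upright in the tray and can be seen through the hood's clear panes.
- **Tray:** I slid it in until the back wall stopped it and the push force rose to about 30 N. The last depth check puts the handle bar 152 mm from the hood's origin, which is fully home.
- **Timer:** I wound it last, in two grips, until the turning moment jumped at the stop. The blade reads about 5.20 rad, matching the stop.

- **Other things:** none of my moves touched the other things on the bench, and in the last pictures they look where they started. I did not measure them again.
- **Open points:** no final check failed. Two readings disagreed along the way: the hood's yaw came out between 3.0° and 5.3°, so I used 4.5°, and the tray slid in cleanly. The second mug touched its hook several millimetres lower than I had worked out, but it hung properly once released.

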